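# Pry open the sample case and aim the inspection mirror at its marker

### The arm

A 6-joint arm with a two-finger parallel gripper is mounted at the origin on the work surface. World frame = base frame: x ahead of the robot, y to its left, z up, the work surface at z = 0. Lengths are in m, angles in degrees, forces in N, time in s.
With the tool pointing down it reaches from about 0.375 to 0.9 m from the base axis. Payload 3.1 kg.
Tool frame: the origin (TCP) lies midway between the tips of the shut fingers; the grasp point (between the pads) lies 19 mm behind it; z points along the fingers, y is the direction in which the jaws open and shut (so a half turn about z gives the same grasp; the last joint's range is limited). The gripper opens to 85 mm and grips with 20 to 120 N. Pads are 22 mm wide; open, the fingers measure 114 mm over their backs; the gripper's body (76 mm by 85 mm) begins 54 mm behind the grasp point. The pads swing forward as they close: fully open they stand 13 mm farther back than shut.
Start: joints at [57.496, 30.224, 82.088, -0, 67.689, -10.227], TCP at [0.237, 0.578, 0.192] pointing down, gripper open.
Joint ranges: [-176.69, 176.69], [-43.24, 126.21], [12.49, 139.97], [-82, 262], [0, 151.66], [-163.58, 163.58]. Speed limits (degrees/s): [159.86, 159.86, 180, 180, 180, 180].

### API

Orientations are given as [roll, pitch, yaw] about the fixed x, y, z axes, in that order (R = Rz(yaw) Ry(pitch) Rx(roll)).
In Python, from bench import state, snapshot, job_done gives the robot as it stands.
- The arm moves only by the shell command python3 -m creep 'ROWS' [FORCE]. ROWS is JSON, a list of rows, each an object with "rotation": the turn, a rotation vector about the tool's x, y, z in rad, a list of three; "offset": the shift along the tool's x, y, z in mm, a list of three; "grip": the closure in counts, from 0 (fully open) to 255 (shut). In form: [{"rotation": [ax, ay, az], "offset": [x, y, z], "grip": grip}, ...]. A call has 1 to 10 rows; each row shifts and turns the commanded pose from where the row before left it, along the tool's axes as they then stand; what a row does not reach is not made up. A row lasts 1/10 s, in which the tool goes at most 50 mm and 8.59 degrees, less where a joint would pass 70% of its speed; a pose out of reach is approached as far as the arm can. A call is refused whole if a number of a shift passes 50 or a number of a turn 0.15, either way. A call with a gripper value outside its range is refused whole. The fingers move at their own pace and stop on an object; FORCE is the grip in N (left out, the last holds). Time passes only in rows, so rows that do not move let the fingers close. It gives the time, the measured TCP pose, the force and the opening at its end, in the units of the state.
- state(): the state, without advancing time (a new reading comes with each control period).
- snapshot(name): name is "scene" or "top"; returns a dict with "frame" (400x640x3 uint8, red, green, blue), "z_map" (400x640 float32, m along the optical axis (not along the pixel's ray), 0 where there is no reading), "camera_matrix" (3x3 intrinsics, pixels), "origin" and "orientation" of the camera in the world. Camera axes: x right, y down, z forward; pixel columns grow to the right and rows downward; lengths in m; the calibration is good to about 2 mm. A picture is of the moment at which its call begins.
- job_done(): hands the job in, once; it reports no verdict.
The state is a dict: "time": time; "q": joint angles; "qd": joint speeds; "tau": joint torques, N m; "tool_pos": TCP position; "tool_rot": TCP orientation; "ft_force": force on the tool from outside, world axes, zero at the start; "torque": the same for the moment, N m; "opening": finger opening in m.
Only numpy, scipy, OpenCV 4.12 (cv2) and the standard library are available. Lean on these libraries where they do the work, as an engineer would, in place of code of your own. Each camera call takes 0.05 s, during which the arm holds its last target. There are 200 camera calls.

### The job

Using the thin blade tool, not the fingers, pry up the cover of the sample case by its front lip and swing it fully open until it stands upright against its stop, so that the round marker inside it is exposed; then lay the blade down flat on the bench and let go of it. Then turn the spring-loaded mirror of the inspection rig by the tab on its top until the rig's camera sees the whole marker in the mirror, and finish holding the mirror still at that angle with the gripper, because it swings back if let go. Leave the carton, the bottle and the tape core where they are.

Things in the scene. Friction and masses are not known exactly. Their poses are not given: they have to be found in the camera images.
- case: Fixed grey plastic sample case, open-topped box 100 (x) x 130 (y) x 45 mm high (under the cover), fastened to the bench. Origin: centre of its underside, on the bench. Its x axis points from the front (lip side, roughly towards the robot) to the back (steel hinge barrel); z up. Small black rods lie inside (fixed, look only).
- cover_angle (a joint): Hinge angle of the case's cover in rad: 0 closed, grows as it opens, stop at 1.6 (upright). Friction hinge: the cover stays at whatever angle it is left; about 1.5 N upward at the lip moves it.
- cover: The cover: flat grey plate 114 x 134 x 6 mm. Origin mid hinge line, in the plane of its underside; the plate spans its own x from 0 to -114 mm, z 0 to +6 mm. Shut, its axes are parallel to the case's. It overhangs the case's front wall by 14 mm: this lip's underside is 45 mm above the bench, free below. It opens about its own y, the lip going up and over to the hinge side.
- cover_hinge (a point): Middle of the cover's hinge line, 50 mm from the case's centre along the case's +x, 45 mm above the bench.
- cover_lip (a point): Point on the underside of the lip, middle of its width, 108 mm from the hinge line (6 mm from the plate's front edge).
- marker (a point): Centre of the marker: a white paper disc of 36 mm diameter with a black ring, stuck flat in the middle of the underside (inner face) of the cover, 50 mm from the hinge line. It is hidden while the cover is shut; with the cover upright it is 95 mm above the bench, the same height as mirror centre and lens, and faces the case's front.
- blade: Loose thin blade tool, lying on the bench, about 100 g: straight black handle 110 x 18 x 24 mm high, with a flat steel blade 24 mm wide, 2.6 mm thick, reaching 80 mm out of its front end. Origin: centre of the handle's underside; x along the tool to the blade's tip, z up as it lies. The blade is parallel to the handle, its mid-plane 9 mm above the handle's underside.
- blade_grip (a point): Good place to grip the blade tool from above, across the 18 mm handle: 30 mm ahead of the handle's centre, 14 mm above its underside.
- blade_tip (a point): Middle of the blade's front edge, 135 mm ahead of the tool's origin, at the blade's mid-plane.
- rig: Inspection rig fixed to the bench: aluminium base plate 310 x 80 x 8 mm with the turning mirror on a short post at one end and a black box camera on a post at the other (camera top 116 mm above the bench). Origin: on the bench, on the mirror's vertical turning axis. x: level, from the mirror to the camera; z up.
- camera_lens (a point): Front centre of the camera's lens, 180 mm from the mirror's axis along the rig's x, 95 mm above the bench. The camera looks level, straight at the mirror's centre.
- mirror_angle (a joint): Angle of the mirror about the vertical axis, rad, 0 to 1.3, growing counter-clockwise seen from above. At 0 (rest) its normal is turned 0.10 rad counter-clockwise from the rig's x axis, so the normal stands mirror_angle + 0.10 rad from the direction to the camera. A spring turns it back to 0 when let go (0.018 N m at 0, 0.057 N m at 1.3).
- mirror: The turning mirror: upright black frame 74 wide x 84 high mm with glass on its front, and a finger tab on top. Origin on the turning axis 48 mm above the bench. Its x axis is the mirror's normal, out of the glass; the glass face contains the turning axis; mirror centre 95 mm above the bench; frame's top edge 140 mm above the bench.
- mirror_tab (a point): Point to grip on the mirror's black tab, 165 mm above the bench on the turning axis. The tab is a flat block 12 mm thick (along the mirror's normal), 36 mm wide (along the mirror) and stands from 140 to 176 mm above the bench; grip it from above, closing along the mirror's normal, and turn about the vertical.
- sightline: Not a solid thing: the frame of the camera's line of sight after its reflection in the mirror. Origin on the turning axis, 40 mm above the bench; its x axis points level, where the camera looks by way of the mirror; y is to the left of it. It turns twice as far as the mirror. The marker is seen in the mirror when it lies on this x line (seen from above).
- carton: Bystander: loose black carton 45 x 65 x 120 mm, standing. Origin: centre of its underside.
- bottle: Bystander: loose white plastic bottle, 50 mm diameter, 120 mm high, standing. Origin: centre of its underside.
- tape: Bystander: loose cardboard tape core, 90 mm outer diameter, 25 mm high, lying flat. Origin: centre of its underside.
There are look-alikes about, which are no part of the job. Several things have the shape of the case; the one meant has the colours described above.

How it is judged:
By the outcome, as a careful person would: the job done as asked, in the order asked, and still so for the second after the job is handed in, while the arm keeps its last pose, push and grip.
It also fails if it takes over 72 s, if anything falls off the work surface, if the arm or the gripper's body presses on something with over 40 N, if the wrist force passes 120 N, or if a joint passes its speed limit or range.

## Working session

There is one attempt and no reset: what is moved stays moved. The work goes in short steps, Python scripts to look and compute and a shell command to move; the robot and the scene stay as the last step left them, time stands still between calls to the robot, and variables do not carry over. Pictures are saved under pics/ and viewed, and the job is handed in when it is done.

```bash
ls; mkdir -p pics; cat > h.py <<'E'
import numpy as np, cv2
from bench import state, snapshot, job_done
from scipy.spatial.transform import Rotation as R
def cam(n):
    s=snapshot(n); o=np.array(s["orientation"],float)
    s["R"]=o if o.shape==(3,3) else R.from_euler('xyz',o,degrees=True).as_matrix()
    s["o"]=np.array(s["origin"],float); s["K"]=np.array(s["camera_matrix"],float); return s
def ray(s,u,v,z):
    d=s["R"]@np.linalg.solve(s["K"],[u,v,1.]); return s["o"]+d*(z-s["o"][2])/d[2]
def cloud(s):
    v,u=np.mgrid[0:400,0:640]; Z=s["z_map"]
    p=np.stack([u,v,np.ones_like(u)],-1)@np.linalg.inv(s["K"]).T*Z[...,None]
    P=p@s["R"].T+s["o"]; P[Z==0]=np.nan; return P
def proj(s,p):
    c=s["K"]@(s["R"].T@(np.array(p)-s["o"])); return c[:2]/c[2]
def save(s,n,crop=None,k=1):
    f=s["frame"]
    if crop: f=f[crop[1]:crop[3],crop[0]:crop[2]]
    cv2.imwrite(f"pics/{n}.png",cv2.resize(f[...,::-1],None,fx=k,fy=k,interpolation=cv2.INTER_CUBIC))
E
python3 - <<'E'
from h import *
import pickle
for n in("scene","top"):
    s=cam(n); save(s,n+"0",k=1.25); print(n,s["orientation"],s["o"],s["K"][0,0],s["K"][:2,2]); pickle.dump(s,open(n+".pkl","wb"))
print(state())
E
```

```text
pics
scene [-122.84584984   -1.20656609   73.93395054] [ 1.49360675 -0.31008735  0.76242708] 381.8751336049663 [312.71252752 197.44064375]
top [-174.15729159    0.44283328  -90.65837198] [ 0.41191487 -0.01751945  1.45509899] 395.35634271904865 [312.72447785 195.10583509]
{'time': 0.1, 'q': array([ 5.74963758e+01,  3.02745494e+01,  8.21487850e+01,  1.40275047e-03,
        6.76893229e+01, -1.02278296e+01]), 'qd': array([-0.04762836, -0.20034399, -0.25905438,  0.03531969,  0.00039517,
        0.06802078]), 'tau': array([ 8.13702773e-04, -4.43298519e+01, -1.78587681e+01, -1.84797691e-04,
        3.88796150e-03,  5.49274930e-06]), 'tool_pos': array([0.23649618, 0.57775515, 0.19072323]), 'tool_rot': array([-1.79889363e+02, -2.12798204e-02,  1.57723651e+02]), 'ft_force': array([ 0.46917788, -0.0781283 , -0.86023886]), 'torque': array([-0.02683948,  0.01442371,  0.01181434]), 'opening': 0.08532596335833464}
```

View pics/scene0.png

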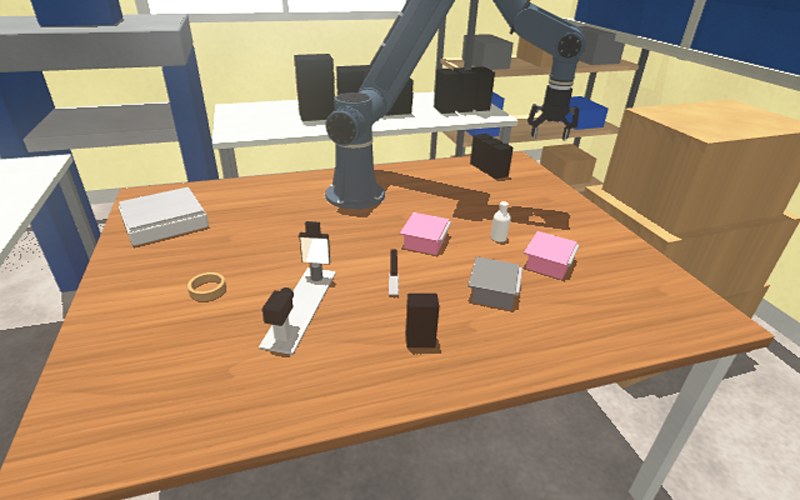

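View pics/top0.png

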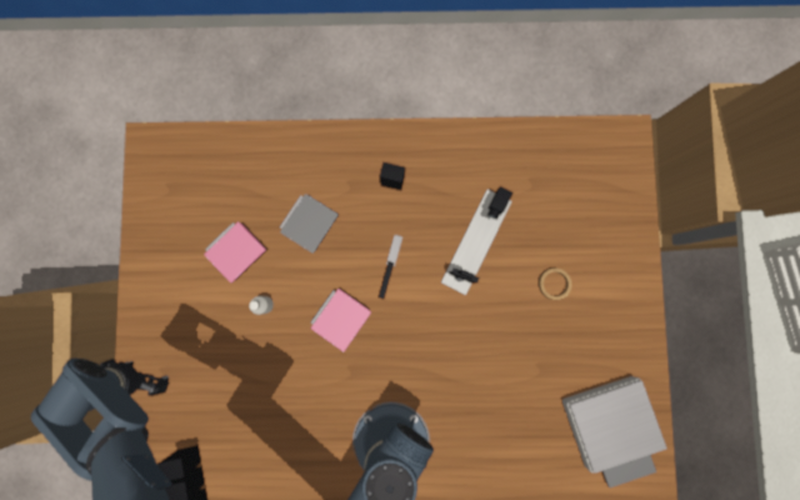

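The grey box at top-view (308,222) in the 800-px picture (scene view (495,283)) is the only grey case. The pink boxes at (235,252) and (340,320) are look-alikes, and the grey thing at (615,425) is a larger light-coloured stack. I'll confirm with a crop and measure.

```bash
python3 - <<'E'
from h import *
import pickle
t=pickle.load(open("top.pkl","rb")); s=pickle.load(open("scene.pkl","rb"))
a=cv2.resize(t["frame"][120:260,210:450],(800,467),interpolation=cv2.INTER_CUBIC)
cv2.imwrite("pics/c1.png",a[...,::-1])
b=cv2.resize(s["frame"][170:290,200:440],(800,400),interpolation=cv2.INTER_CUBIC)
cv2.imwrite("pics/c2.png",b[...,::-1])
P=cloud(t); f=t["frame"].astype(int); hsv=cv2.cvtColor(t["frame"],cv2.COLOR_RGB2HSV)
def comp(mask,name,zz):
    n,l,st,c=cv2.connectedComponentsWithStats(mask.astype(np.uint8))
    for i in range(1,n):
        if st[i,4]<40: continue
        v,u=np.where(l==i); z=np.nanmedian(P[l==i][:,2])
        pts=np.array([ray(t,a,b,z if zz is None else zz)[:2] for a,b in zip(u,v)],np.float32)
        (cx,cy),(w,h),an=cv2.minAreaRect(pts)
        bx=cv2.boxPoints(((cx,cy),(w,h),an))
        print(name,"px",c[i].round(),st[i,4],"z",z.round(3),"ctr",np.round((cx,cy),4),"wh",np.round((w,h),3),"an",round(an,1),bx.round(3).tolist())
roi=np.zeros((400,640),bool); roi[100:280,150:480]=1
sat=hsv[...,1]; val=hsv[...,2]
comp(roi&(sat<60)&(val>60)&(abs(P[...,2]-.05)<.012),"grey05",.051)
comp(roi&(sat<70)&(val>100)&(P[...,2]<.03),"low",None)
comp(roi&(val<55),"dark",None)
comp(roi&(P[...,2]>.015)&(P[...,2]<.035),"z25",.024)
E
```

```text
grey05 px [246. 178.] 1224 z 0.051 ctr [0.6209 0.2313] wh [0.123 0.132] an 57.1 [[0.5320000052452087, 0.2150000035762787], [0.6430000066757202, 0.14399999380111694], [0.7099999785423279, 0.24699999392032623], [0.5989999771118164, 0.3190000057220459]]
grey05 px [176. 189.] 67 z 0.05 ctr [0.583  0.4824] wh [0.008 0.108] an 43.9 [[0.5429999828338623, 0.5180000066757202], [0.6169999837875366, 0.4410000145435333], [0.6230000257492065, 0.44600000977516174], [0.5490000247955322, 0.5239999890327454]]
grey05 px [258. 246.] 85 z 0.05 ctr [0.3791 0.1861] wh [0.01  0.107] an 54.4 [[0.3330000042915344, 0.21400000154972076], [0.41999998688697815, 0.1509999930858612], [0.4259999990463257, 0.1589999943971634], [0.33799999952316284, 0.22100000083446503]]
low px [379. 195.] 1501 z 0.009 ctr [ 0.5651 -0.2584] wh [0.084 0.312] an 62.3 [[0.40700000524520874, -0.22300000488758087], [0.6840000152587891, -0.36800000071525574], [0.7229999899864197, -0.2939999997615814], [0.44600000977516174, -0.14900000393390656]]
low px [315. 199.] 171 z 0.011 ctr [ 0.5431 -0.0174] wh [0.027 0.09 ] an 73.5 [[0.4959999918937
[... 991 characters left out ...]
0.017] an 74.0 [[0.4440000057220459, -0.2290000021457672], [0.460999995470047, -0.23399999737739563], [0.4790000021457672, -0.17100000381469727], [0.4620000123977661, -0.16599999368190765]]
z25 px [308. 224.] 150 z 0.024 ctr [0.4535 0.0092] wh [0.018 0.109] an 73.5 [[0.39800000190734863, 0.01600000075995922], [0.503000020980835, -0.014999999664723873], [0.5080000162124634, 0.0020000000949949026], [0.40400001406669617, 0.032999999821186066]]
z25 px [444. 227.] 218 z 0.025 ctr [ 0.4374 -0.4776] wh [0.09  0.086] an 89.3 [[0.39399999380111694, -0.5220000147819519], [0.47999998927116394, -0.5230000019073486], [0.48100000619888306, -0.43299999833106995], [0.39500001072883606, -0.4320000112056732]]
```

```bash
ls pics
```

```text
c1.png
c2.png
scene0.png
top0.png
```

View pics/c1.png

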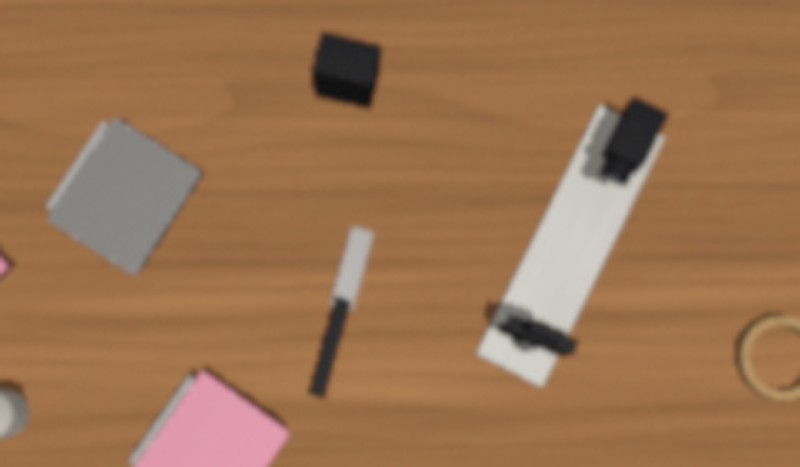

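View pics/c2.png

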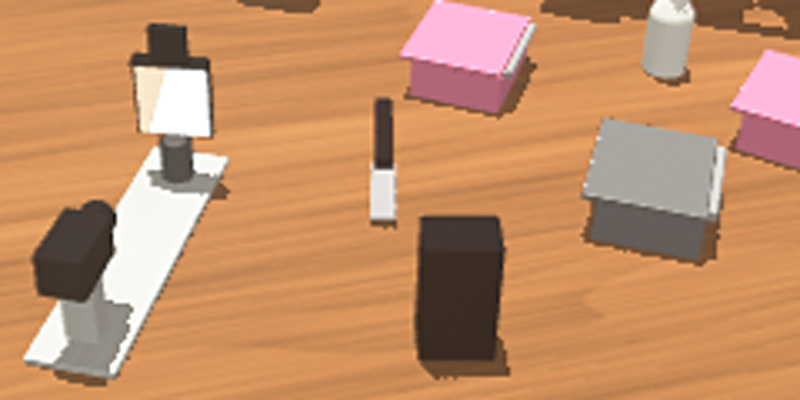

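The crop confirms it. The only grey case with a steel hinge strip is at top px (246,178): the strip is on its left edge and the lip faces the robot. The blade handle is centred near (0.4535, 0.009) with yaw −16.3°. I'll move above it first.

```bash
python3 -m creep '[{"rotation":[0,0,0],"offset":[-20,-20,0],"grip":0},{"rotation":[0,0,0],"offset":[-30,-29,0],"grip":0},{"rotation":[0,0,0],"offset":[-33,-33,0],"grip":0},{"rotation":[0,0,0],"offset":[-33,-33,0],"grip":0},{"rotation":[0,0,0],"offset":[-33,-33,0],"grip":0},{"rotation":[0,0,0],"offset":[-33,-33,0],"grip":0},{"rotation":[0,0,0],"offset":[-33,-33,0],"grip":0},{"rotation":[0,0,0],"offset":[-33,-33,0],"grip":0},{"rotation":[0,0,0],"offset":[-33,-33,0],"grip":0},{"rotation":[0,0,0],"offset":[-33,-33,0],"grip":0}]' 80
python3 -m creep '[{"rotation":[0,0,0],"offset":[-33,-33,0],"grip":0},{"rotation":[0,0,0],"offset":[-33,-33,0],"grip":0},{"rotation":[0,0,0],"offset":[-33,-33,0],"grip":0},{"rotation":[0,0,0],"offset":[-33,-33,0],"grip":0},{"rotation":[0,0,0],"offset":[-20,-20,0],"grip":0},{"rotation":[0,0,0.1],"offset":[0,0,0],"grip":0},{"rotation":[0,0,0.15],"offset":[0,0,0],"grip":0},{"rotation":[0,0,0.15],"offset":[0,0,0],"grip":0},{"rotation":[0,0,0.15],"offset":[0,0,0],"grip":0},{"rotation":[0,0,0.15],"offset":[0,0,0],"grip":0}]'
python3 -m creep '[{"rotation":[0,0,0.15],"offset":[0,0,0],"grip":0},{"rotation":[0,0,0.15],"offset":[0,0,0],"grip":0},{"rotation":[0,0,0.15],"offset":[0,0,0],"grip":0},{"rotation":[0,0,0.15],"offset":[0,0,0],"grip":0},{"rotation":[0,0,0.15],"offset":[0,0,0],"grip":0},{"rotation":[0,0,0.15],"offset":[0,0,0],"grip":0},{"rotation":[0,0,0.15],"offset":[0,0,0],"grip":0},{"rotation":[0,0,0.15],"offset":[0,0,0],"grip":0},{"rotation":[0,0,0.15],"offset":[0,0,0],"grip":0},{"rotation":[0,0,0.15],"offset":[0,0,0],"grip":0}]'
python3 -m creep '[{"rotation":[0,0,0.15],"offset":[0,0,0],"grip":0},{"rotation":[0,0,0.15],"offset":[0,0,0],"grip":0},{"rotation":[0,0,0.15],"offset":[0,0,0],"grip":0},{"rotation":[0,0,0.15],"offset":[0,0,0],"grip":0},{"rotation":[0,0,0.15],"offset":[0,0,0],"grip":0},{"rotation":[0,0,0.085],"offset":[0,0,0],"grip":0},{"rotation":[0,0,0],"offset":[0,0,0],"grip":0},{"rotation":[0,0,0],"offset":[0,0,0],"grip":0}]'
```

```text
time: 1.1
tool_pos: [0.409, 0.1679, 0.1915]
tool_rot: [-180.0, -0.0, 157.7]
ft_force: [0.4, 0.6, 0.3]
opening: 0.0852
time: 2.1
tool_pos: [0.4915, -0.0286, 0.1913]
tool_rot: [-180.0, -0.0, 117.3]
ft_force: [0.5, -0.1, 0.1]
opening: 0.0852
time: 3.1
tool_pos: [0.4914, -0.0285, 0.1913]
tool_rot: [-180.0, 0.0, 31.3]
ft_force: [0.7, -0.5, -0.6]
opening: 0.0853
time: 3.9
tool_pos: [0.4916, -0.0285, 0.1914]
tool_rot: [-180.0, 0.0, -16.1]
ft_force: [-0.2, 0.8, -0.5]
opening: 0.0855
```

```bash
python3 -m creep '[{"rotation":[0,0,0],"offset":[-8.5,-13,20],"grip":0},{"rotation":[0,0,0],"offset":[-8.5,-12.6,30],"grip":60},{"rotation":[0,0,0],"offset":[0,0,40],"grip":90},{"rotation":[0,0,0],"offset":[0,0,30],"grip":90},{"rotation":[0,0,0],"offset":[0,0,20],"grip":90},{"rotation":[0,0,0],"offset":[0,0,10],"grip":90},{"rotation":[0,0,0],"offset":[0,0,0],"grip":90}]'
python3 - <<'E'
from h import *
s=cam("top"); save(s,"p1",(240,150,400,270),5); t=cam("scene"); save(t,"p2",(250,170,410,290),5)
E
```

```text
time: 4.6
tool_pos: [0.4819, 0.0009, 0.0405]
tool_rot: [180.0, 0.2, -16.1]
ft_force: [-0.1, 0.5, 0.2]
opening: 0.0551
```

View pics/p2.png

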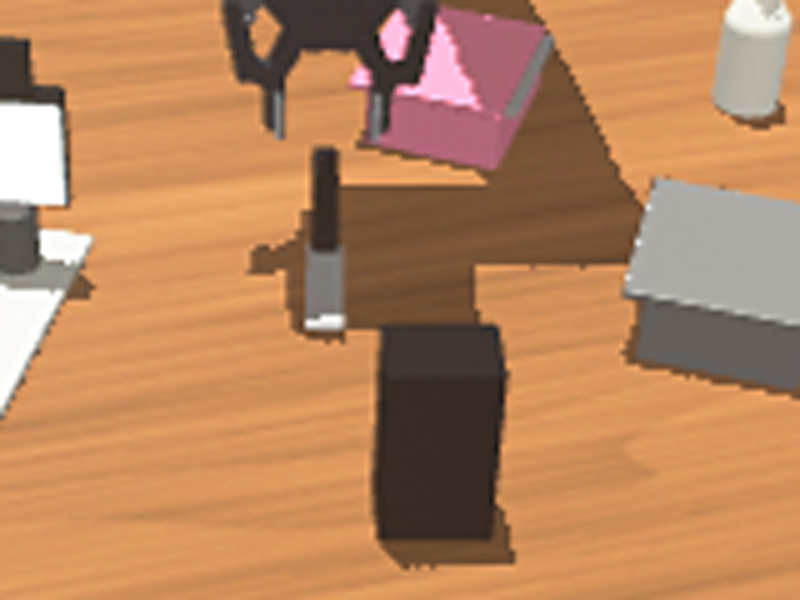

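View pics/p1.png

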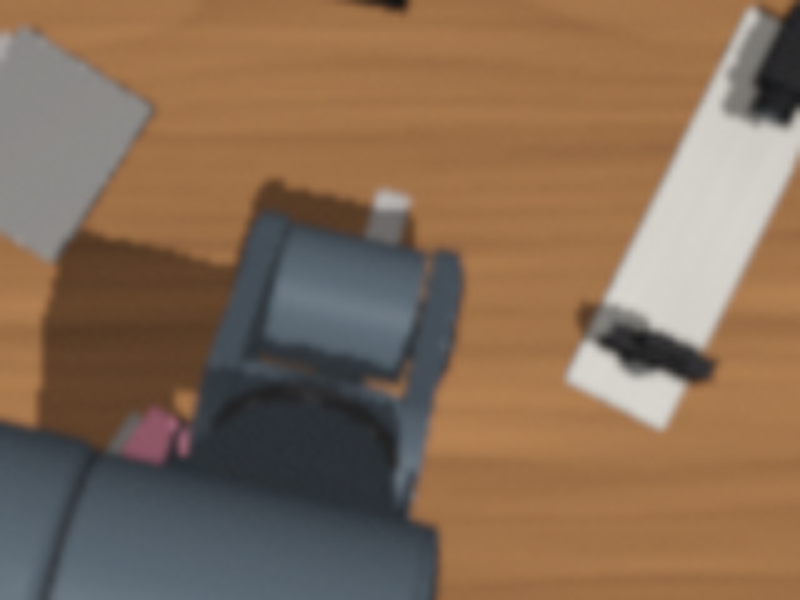

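The scene view shows the open fingers, at about (275,110) and (380,110), straddling the handle centred at column 325. I'll go down and close.

```bash
python3 -m creep '[{"rotation":[0,0,0],"offset":[0,0,20],"grip":90},{"rotation":[0,0,0],"offset":[0,0,12],"grip":90},{"rotation":[0,0,0],"offset":[0,0,5],"grip":90},{"rotation":[0,0,0],"offset":[0,0,0],"grip":120},{"rotation":[0,0,0],"offset":[0,0,0],"grip":160},{"rotation":[0,0,0],"offset":[0,0,0],"grip":200},{"rotation":[0,0,0],"offset":[0,0,0],"grip":255},{"rotation":[0,0,0],"offset":[0,0,0],"grip":255},{"rotation":[0,0,0],"offset":[0,0,0],"grip":255},{"rotation":[0,0,0],"offset":[0,0,0],"grip":255}]' 100
python3 -m creep '[{"rotation":[0,0,0],"offset":[0,0,-10],"grip":255},{"rotation":[0,0,0],"offset":[0,0,-25],"grip":255},{"rotation":[0,0,0],"offset":[0,0,-25],"grip":255},{"rotation":[0,0,0],"offset":[0,0,0],"grip":255},{"rotation":[0,0,0],"offset":[0,0,0],"grip":255}]'
python3 - <<'E'
from h import *
t=cam("scene"); save(t,"p3",(250,150,410,270),5)
E
```

```text
time: 5.7
tool_pos: [0.4827, 0.0007, 0.0047]
tool_rot: [-180.0, -0.0, -16.2]
ft_force: [0.1, 0.7, -0.2]
opening: -0.0002
time: 6.2
tool_pos: [0.483, 0.0007, 0.0654]
tool_rot: [-180.0, -0.1, -16.2]
ft_force: [0.2, 0.4, -0.3]
opening: 0.0001
```

View pics/p3.png

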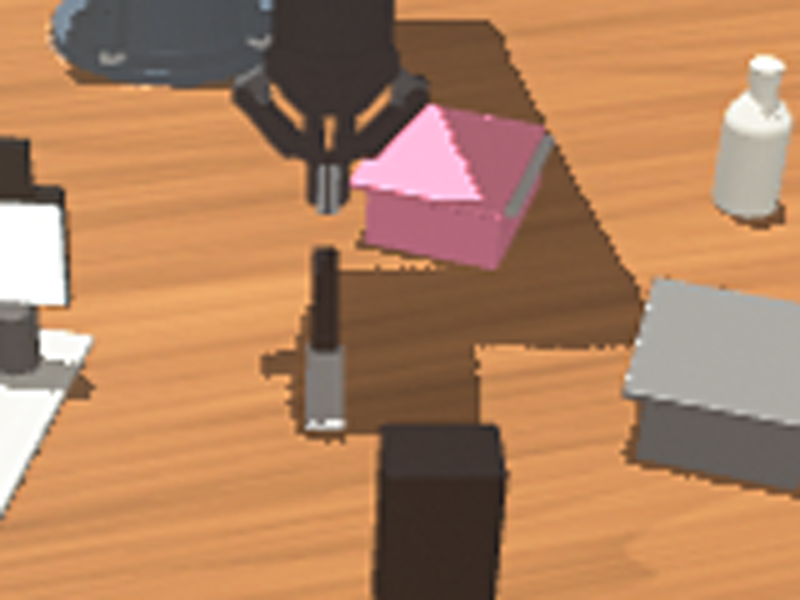

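The fingers shut on nothing: the handle is still at (325,300) in the crop. I'll check the blade's location from both cameras.

```bash
python3 - <<'E'
from h import *
s=cam("scene"); print("TCP proj",proj(s,state()["tool_pos"]),"ground",proj(s,[.483,.0007,.0]))
P=cloud(s); hsv=cv2.cvtColor(s["frame"],cv2.COLOR_RGB2HSV)
print("crop px", (proj(s,[.483,.0007,.014])-[250,150])*5, (proj(s,state()["tool_pos"])-[250,150])*5)
for (u,v) in [(325,252),(325,300),(325,345),(325,365),(325,420)]:
    a,b=250+u/5,150+v/5; print((u,v),P[int(b),int(a)].round(4), ray(s,a,b,.024).round(4), ray(s,a,b,.010).round(4))
t=cam("top"); Q=cloud(t); print(proj(t,[.483,.0007,.014]))
m=(Q[...,2]>.006)&(Q[...,2]<.03)&(abs(Q[...,1])<.06)&(Q[...,0]>.37)&(Q[...,0]<.62)
print(Q[m].round(3)[::6])
print(Q[200:230:5,300].round(3), "bench z scene", np.nanmedian(P[260:290,250:300,2]))
E
```

```text
TCP proj [313.96014036 201.3164997 ] ground [313.56608383 217.20001934]
crop px [318.29037818 319.23083283] [319.80070181 256.5824985 ]
(325, 252) [0.416  0.0248 0.0237] [0.419 0.024 0.024] [0.3986 0.0303 0.01  ]
(325, 300) [0.4753 0.0075 0.0235] [0.476  0.0073 0.024 ] [0.4567 0.0133 0.01  ]
(325, 345) [ 0.5126 -0.0032  0.014 ] [ 0.5257 -0.0073  0.024 ] [ 0.5073 -0.0016  0.01  ]
(325, 365) [ 0.5265 -0.0072  0.0082] [ 0.5467 -0.0135  0.024 ] [ 0.5287 -0.0079  0.01  ]
(325, 420) [ 0.5794 -0.0227  0.0058] [ 0.6015 -0.0296  0.024 ] [ 0.5846 -0.0243  0.01  ]
[310.55787305 216.01558461]
[[ 0.62  -0.043  0.007]
 [ 0.608 -0.058  0.007]
 [ 0.593 -0.032  0.01 ]
 [ 0.583 -0.024  0.008]
 [ 0.578 -0.02   0.012]
 [ 0.576  0.017  0.008]
 [ 0.574 -0.035  0.014]
 [ 0.571 -0.02   0.011]
 [ 0.568 -0.017  0.007]
 [ 0.564 -0.013  0.007]
 [ 0.563 -0.035  0.013]
 [ 0.56  -0.024  0.01 ]
 [ 0.557 -0.016  0.01 ]
 [ 0.553 -0.016  0.012]
 [ 0.545 -0.049  0.006]
 [ 0.444  0.036  0.008]
 [ 0.443  0.003  0.022]
 [ 0.428 -0.022  0.007]]
[[ 0.504  0.022  0.433]
 [ 0.491  0.022  0.439]
 [ 0.478  0.022  0.438]
 [ 0.465  0.023  0.433]
 [ 0.453  0.023  0.424]
 [ 0.451  0.04  -0.   ]] bench z scene -0.0009634886486658001
```

```bash
python3 - <<'E'
from h import *
s=cam("scene"); P=cloud(s)
for v in range(165,215,3):
    for u in (310,315,318): print(u,v,P[v,u].round(3),s["frame"][v,u],end=" | ")
    print()
print(state()["q"].round(2),state()["tool_pos"],state()["tool_rot"])
E
```

```text
310 165 [ 0.497 -0.02   0.211] [59 50 47] | 315 165 [ 0.494 -0.003  0.207] [61 51 49] | 318 165 [0.493 0.007 0.205] [59 50 48] | 
310 168 [ 0.493 -0.018  0.198] [62 52 50] | 315 168 [ 0.494 -0.002  0.196] [61 51 49] | 318 168 [0.501 0.005 0.199] [62 51 49] | 
310 171 [ 0.494 -0.018  0.188] [59 51 49] | 315 171 [ 0.494 -0.002  0.186] [61 51 49] | 318 171 [0.502 0.005 0.189] [62 52 50] | 
310 174 [ 0.494 -0.018  0.177] [154 110  74] | 315 174 [0.197 0.09  0.001] [204 140  86] | 318 174 [0.498 0.007 0.176] [59 50 49] | 
310 177 [ 0.477 -0.013  0.156] [59 50 48] | 315 177 [ 0.218  0.084 -0.001] [209 141  89] | 318 177 [0.501 0.006 0.167] [59 49 46] | 
310 180 [ 0.485 -0.015  0.15 ] [61 52 50] | 315 180 [0.478 0.004 0.143] [118  87  63] | 318 180 [0.496 0.008 0.153] [63 52 50] | 
310 183 [0.261 0.051 0.   ] [231 157  98] | 315 183 [ 0.492 -0.     0.141] [66 56 52] | 318 183 [0.495 0.009 0.141] [63 54 52] | 
310 186 [ 0.28   0.045 -0.001] [220 151  92] | 315 186 [0.49  0.    0.129] [79 71 67] | 318 186 [0.493 0.01  0.129] [66 59 56] | 
310 189 [ 0.301  0.039 -0.001] [207 140  89] | 315 189
[... 601 characters left out ...]
0.045 -0.002] [202 138  87] | 
310 204 [ 0.4    0.011 -0.001] [220 151  94] | 315 204 [0.44  0.018 0.023] [57 43 38] | 318 204 [ 0.406  0.04  -0.002] [113  79  53] | 
310 207 [ 0.417  0.007 -0.002] [236 168 104] | 315 207 [0.457 0.013 0.023] [58 44 38] | 318 207 [ 0.424  0.034 -0.002] [119  84  55] | 
310 210 [0.439 0.    0.001] [236 168 105] | 315 210 [0.474 0.008 0.022] [59 45 38] | 318 210 [ 0.445  0.028 -0.001] [118  82  55] | 
310 213 [ 0.453 -0.003 -0.002] [149 102  66] | 315 213 [0.49  0.003 0.022] [58 44 38] | 318 213 [ 0.463  0.023 -0.   ] [118  83  55] | 
[-13.21  31.62 108.85   0.    39.65  92.96] [0.48182016 0.00089135 0.06380545] [ 1.79993949e+02  1.20290857e-01 -1.61728254e+01]
```

```bash
python3 - <<'E'
from h import *
import pickle
for n in("scene.pkl",None):
    s=pickle.load(open(n,"rb")) if n else cam("scene"); P=cloud(s)
    c=np.array([.2365,.5778]) if n else np.array(state()["tool_pos"][:2])
    m=(np.hypot(P[...,0]-c[0],P[...,1]-c[1])<.075)&(P[...,2]>.035)
    z=np.sort(P[m][:,2]); print(m.sum(),z[:15].round(3))
    q=P[m&(P[...,2]<z[0]+.03)]; print(q.min(0).round(3),q.max(0).round(3))
E
```

```text
2119 [0.241 0.244 0.245 0.247 0.247 0.247 0.248 0.249 0.249 0.25  0.25  0.25
 0.25  0.251 0.251]
[0.21  0.522 0.241] [0.271 0.633 0.27 ]
4068 [0.105 0.106 0.107 0.108 0.109 0.11  0.11  0.111 0.111 0.112 0.112 0.112
 0.114 0.114 0.115]
[ 0.483 -0.012  0.105] [0.498 0.014 0.135]
```

The reported TCP sits about 40 mm below the fingertips that the cameras measure: closed tips are at z = 0.105 while the state says 0.064. I'll allow for that in z, descend in steps and watch the force.

```bash
python3 -m creep '[{"rotation":[0,0,0],"offset":[0,0,0],"grip":90},{"rotation":[0,0,0],"offset":[0,0,0],"grip":90},{"rotation":[0,0,0],"offset":[0,0,20],"grip":90},{"rotation":[0,0,0],"offset":[0,0,25],"grip":90},{"rotation":[0,0,0],"offset":[0,0,25],"grip":90},{"rotation":[0,0,0],"offset":[0,0,15],"grip":90},{"rotation":[0,0,0],"offset":[0,0,8],"grip":90},{"rotation":[0,0,0],"offset":[0,0,0],"grip":90}]'
python3 - <<'E'
from h import *
s=cam("scene"); save(s,"p4",(250,150,410,270),5)
E
```

```text
time: 7.25
tool_pos: [0.482, 0.0008, -0.0294]
tool_rot: [180.0, 0.1, -16.2]
ft_force: [0.6, 0.3, 1.7]
opening: 0.0555
```

View pics/p4.png

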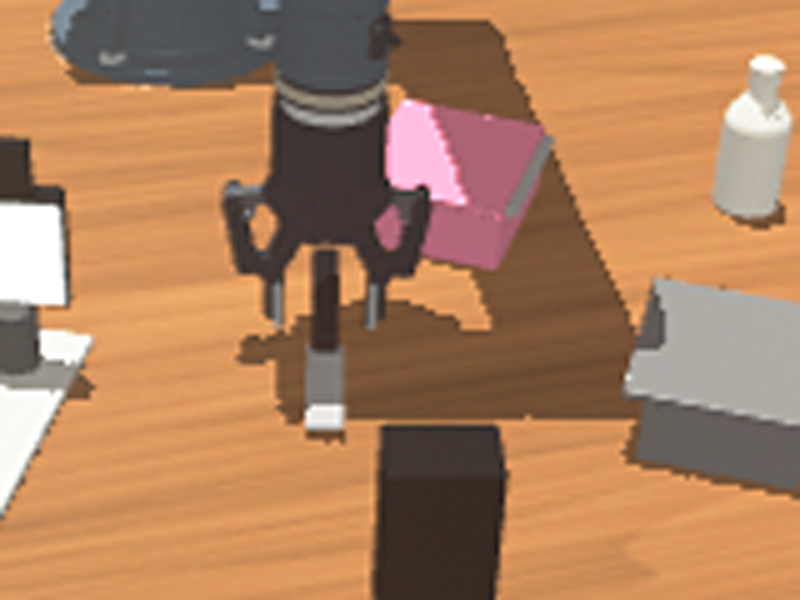

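The open fingers at (275,320) and (375,320) now straddle the handle. I'll lower 7 mm and close.

```bash
python3 -m creep '[{"rotation":[0,0,0],"offset":[0,0,7],"grip":90},{"rotation":[0,0,0],"offset":[0,0,0],"grip":130},{"rotation":[0,0,0],"offset":[0,0,0],"grip":170},{"rotation":[0,0,0],"offset":[0,0,0],"grip":255},{"rotation":[0,0,0],"offset":[0,0,0],"grip":255},{"rotation":[0,0,0],"offset":[0,0,0],"grip":255},{"rotation":[0,0,0],"offset":[0,0,0],"grip":255}]' 100
python3 -m creep '[{"rotation":[0,0,0],"offset":[0,0,-10],"grip":255},{"rotation":[0,0,0],"offset":[0,0,-25],"grip":255},{"rotation":[0,0,0],"offset":[0,0,-25],"grip":255},{"rotation":[0,0,0],"offset":[0,0,-10],"grip":255},{"rotation":[0,0,0],"offset":[0,0,0],"grip":255}]'
python3 - <<'E'
from h import *
s=cam("scene"); save(s,"p5",(250,130,410,250),5)
E
```

```text
time: 8.0
tool_pos: [0.4829, 0.0007, -0.0346]
tool_rot: [-180.0, -0.1, -16.2]
ft_force: [-0.9, -0.8, 5.9]
opening: 0.0158
time: 8.5
tool_pos: [0.4837, 0.0005, 0.0361]
tool_rot: [-180.0, -0.2, -16.2]
ft_force: [-0.6, 1.4, -0.8]
opening: 0.016
```

View pics/p5.png

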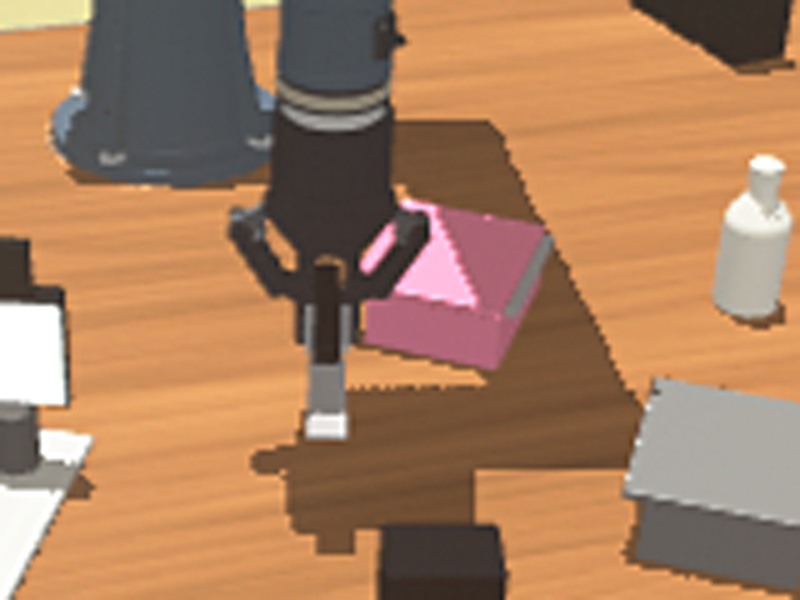

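The handle is gripped (opening 16 mm) and the blade points ahead. Now I'll measure the tip from both cameras and refine the case's front edge and the tab.

```bash
python3 - <<'E'
from h import *
import pickle
st=state(); print(st["tool_pos"].round(4),st["tool_rot"].round(2))
s=cam("scene"); P=cloud(s); t=cam("top"); Q=cloud(t)
for n,c,C in(("scene",s,P),("top",t,Q)):
    m=(C[...,2]>.05)&(C[...,2]<.115)&(C[...,0]>.515)&(C[...,0]<.62)&(abs(C[...,1]+.02)<.05)
    q=C[m]; i=q[:,0]>.56; print(n,len(q),"x max",q[:,0].max().round(4) if len(q) else 0)
    for lo in np.arange(.515,.6,.01):
        k=q[(q[:,0]>=lo)&(q[:,0]<lo+.01)]
        if len(k): print(round(lo,3),len(k),np.median(k,0).round(4), "yrange",k[:,1].min().round(4),k[:,1].max().round(4))
# case from scene: cover top corners at z .051
f=s["frame"]; hsv=cv2.cvtColor(f,cv2.COLOR_RGB2HSV)
m=((abs(P[...,2]-.051)<.006)&(hsv[...,1]<60)&(P[...,0]>.5)&(P[...,0]<.74)&(P[...,1]>.1)&(P[...,1]<.36))
v,u=np.where(m); pts=np.array([ray(s,a,b,.051)[:2] for a,b in zip(u,v)],np.float32)
r=cv2.minAreaRect(pts); print(r,cv2.boxPoints(r).round(4))
# tab
for c,C in((s,P),(t,Q)):
    m=(C[...,2]>.15)&(C[...,2]<.19)&(abs(C[...,0]-.46)<.05)&(abs(C[...,1]+.2)<.05)
    q=C[m]; print("tab",len(q),q.mean(0).round(4) if len(q) else 0,q.min(0),q.max(0))
    mm=(C[...,2]>.12)&(C[...,2]<.19)&(abs(C[...,0]-.46)<.06)&(abs(C[...,1]+.2)<.06);q=C[mm]
    if len(q)>20: r=cv2.minAreaRect(q[:,:2].astype(np.float32)); print(r)
E
```

```text
[0.483  0.0007 0.0351] [-1.7999e+02 -9.0000e-02 -1.6170e+01]
scene 116 x max 0.5926
0.515 18 [ 0.5209 -0.0064  0.0794] yrange -0.0209 0.0018
0.525 13 [ 0.531  -0.0152  0.0794] yrange -0.0237 -0.0013
0.535 16 [ 0.5394 -0.0142  0.0785] yrange -0.0272 -0.0022
0.545 14 [ 0.5498 -0.0177  0.079 ] yrange -0.0289 -0.0065
0.555 16 [ 0.5616 -0.0188  0.0794] yrange -0.0325 -0.008
0.565 16 [ 0.5685 -0.0235  0.079 ] yrange -0.0336 -0.0111
0.575 15 [ 0.5812 -0.026   0.0795] yrange -0.038 -0.0152
0.585 8 [ 0.5874 -0.027   0.0801] yrange -0.0367 -0.0181
top 84 x max 0.5847
0.535 5 [ 0.5425 -0.0198  0.0797] yrange -0.0268 -0.0128
0.545 21 [ 0.5493 -0.0199  0.0798] yrange -0.0305 -0.0059
0.555 21 [ 0.5599 -0.0235  0.0807] yrange -0.0341 -0.0095
0.565 22 [ 0.5704 -0.0254  0.0785] yrange -0.0378 -0.0131
0.575 15 [ 0.5806 -0.0238  0.0804] yrange -0.0378 -0.0168
((0.631964385509491, 0.2291107028722763), (0.12280932813882828, 0.1418353021144867), 56.80324172973633) [[0.539  0.2166]
 [0.6577 0.1389]
 [0.7249 0.2417]
 [0.6062 0.3193]]
tab 105 [ 0.4715 -0.2048  0.1648] [ 0.45741054 -0.22194733  0.15030659] [ 0.48212162 -0.18731135  0.17763253]
((0.4674544036388397, -0.20392996072769165), (0.07385410368442535, 0.02057439647614956), 69.5298843383789)
tab 51 [ 0.462  -0.2033  0.174 ] [ 0.44411449 -0.22247197  0.15015695] [ 0.47302509 -0.18676105  0.18300919]
((0.4604080617427826, -0.20393918454647064), (0.07457753270864487, 0.016080183908343315), 67.69380187988281)
```

The blade is level: its top is at z ≈ 0.079 (mid-plane = reported z + 0.043) and its tip is about 108 mm ahead of the TCP. The case front edge midpoint is ≈ (0.591, 0.178) with yaw 57°. I'll turn the blade and go to the pre-position in front of the lip.

```bash
python3 -m creep '[{"rotation":[0,0,-0.1],"offset":[0,0,0],"grip":255},{"rotation":[0,0,-0.15],"offset":[0,0,0],"grip":255},{"rotation":[0,0,-0.15],"offset":[0,0,0],"grip":255},{"rotation":[0,0,-0.15],"offset":[0,0,0],"grip":255},{"rotation":[0,0,-0.15],"offset":[0,0,0],"grip":255},{"rotation":[0,0,-0.15],"offset":[0,0,0],"grip":255},{"rotation":[0,0,-0.15],"offset":[0,0,0],"grip":255},{"rotation":[0,0,-0.15],"offset":[0,0,0],"grip":255},{"rotation":[0,0,-0.128],"offset":[0,0,0],"grip":255}]'
python3 -m creep '[{"rotation":[0,0,0],"offset":[15,-2,14],"grip":255},{"rotation":[0,0,0],"offset":[20,-2,15],"grip":255},{"rotation":[0,0,0],"offset":[11,-1,12],"grip":255},{"rotation":[0,0,0],"offset":[0,0,0],"grip":255},{"rotation":[0,0,0],"offset":[0,0,0],"grip":255}]'
python3 - <<'E'
from h import *
st=state(); print(st["tool_pos"].round(4),st["tool_rot"].round(2),st["ft_force"])
s=cam("scene"); save(s,"q1",(300,150,460,270),5); t=cam("top"); save(t,"q2",(200,130,360,250),5)
P=cloud(s); n=np.array([.545,.839]); l=np.array([-.839,.545])
m=(P[...,2]>.03)&(P[...,2]<.048)&(P[...,0]>.5)&(P[...,0]<.6)&(P[...,1]>.05)&(P[...,1]<.19)
q=P[m]; N=q[:,:2]@n; L=q[:,:2]@l
for lo in np.arange(.34,.46,.01):
    k=(N>=lo)&(N<lo+.01)
    if k.sum(): print(round(lo,2),k.sum(),L[k].min().round(4),L[k].max().round(4),np.median(q[k,2]).round(4),N[k].max().round(4))
E
```

```text
time: 9.55
tool_pos: [0.4817, 0.0009, 0.0333]
tool_rot: [-179.8, 0.1, 57.4]
ft_force: [0.5, 0.9, -0.8]
opening: 0.0159
time: 10.05
tool_pos: [0.5026, 0.0421, -0.0071]
tool_rot: [-179.9, 0.1, 57.1]
ft_force: [-0.2, 0.4, -0.5]
opening: 0.0158
[ 0.5026  0.0421 -0.0071] [-1.7989e+02  6.0000e-02  5.7100e+01] [-0.20517377  0.36989968 -0.51094496]
0.34 14 -0.4125 -0.3873 0.0374 0.3492
0.35 15 -0.4124 -0.3856 0.0353 0.3597
0.36 14 -0.4115 -0.3873 0.0363 0.3694
0.37 14 -0.4138 -0.3887 0.0365 0.3791
0.38 15 -0.4128 -0.3873 0.0374 0.3896
0.39 15 -0.4126 -0.3856 0.0356 0.3992
0.4 15 -0.4137 -0.3866 0.0366 0.4094
0.41 16 -0.4115 -0.386 0.0362 0.4199
```

View pics/q1.png

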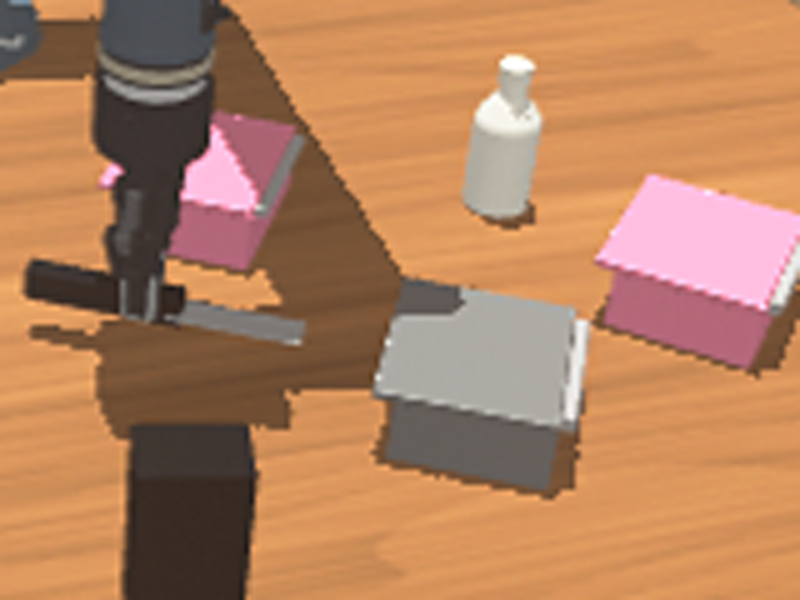

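View pics/q2.png

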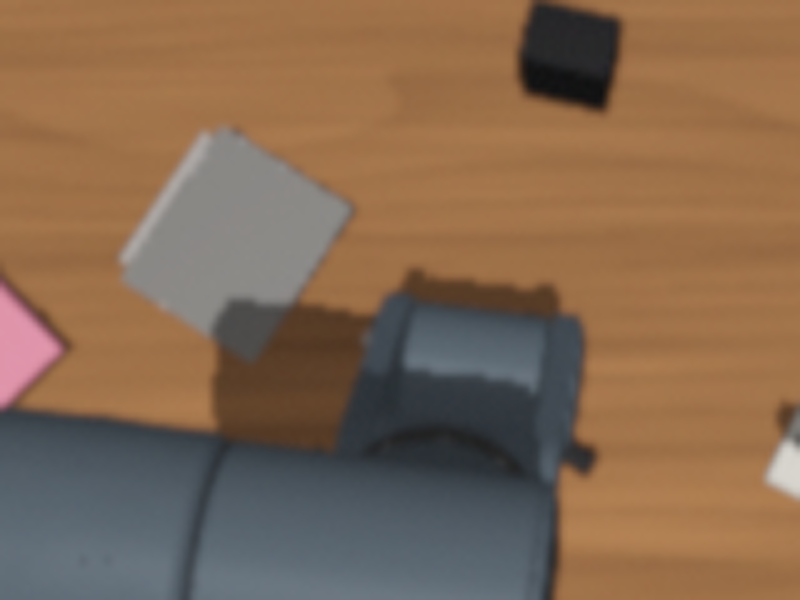

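The scene view shows the blade tip at (303,335), aimed at the middle of the lip edge ((378,393) to (403,285)). I'll slide it under the lip.

```bash
python3 -m creep '[{"rotation":[0,0,0],"offset":[10,0,0],"grip":255},{"rotation":[0,0,0],"offset":[14,0,0],"grip":255},{"rotation":[0,0,0],"offset":[12,0,-1],"grip":255},{"rotation":[0,0,0],"offset":[9,0,-1],"grip":255},{"rotation":[0,0,0],"offset":[6,0,0],"grip":255},{"rotation":[0,0,0],"offset":[4,0,0],"grip":255},{"rotation":[0,0,0],"offset":[0,0,0],"grip":255},{"rotation":[0,0,0],"offset":[0,0,0],"grip":255}]'
python3 - <<'E'
from h import *
st=state(); print(st["tool_pos"].round(4),st["tool_rot"].round(2),st["ft_force"])
s=cam("scene"); save(s,"q3",(330,180,430,255),8)
print(ray(s,300+391/5,150+340/5,.051)[:2]@[.545,.839])
E
```

```text
time: 10.95
tool_pos: [0.533, 0.0882, -0.0045]
tool_rot: [-180.0, 0.0, 57.1]
ft_force: [-0.5, -0.2, -1.8]
opening: 0.0162
[ 0.533   0.0882 -0.0045] [-1.7997e+02  2.0000e-02  5.7060e+01] [-0.49701641 -0.2228155  -1.8496488 ]
0.4801641408136446
```

View pics/q3.png

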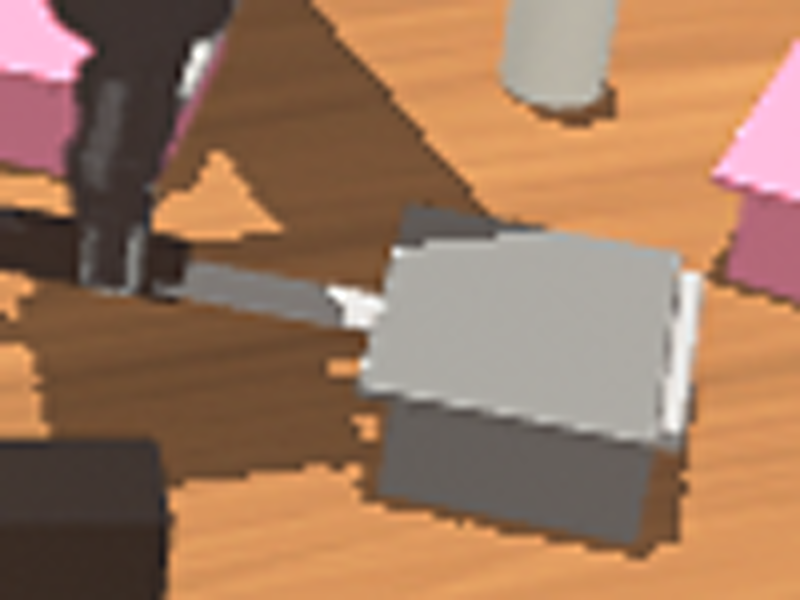

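The blade is at or just under the lip edge, around (380,305). I'll feel for the front wall in small steps.

```bash
for i in 1 ; do python3 -m creep '[{"rotation":[0,0,0],"offset":[2,0,0],"grip":255},{"rotation":[0,0,0],"offset":[2,0,0],"grip":255},{"rotation":[0,0,0],"offset":[0,0,0],"grip":255}]'; done
python3 -m creep '[{"rotation":[0,0,0],"offset":[2,0,0],"grip":255},{"rotation":[0,0,0],"offset":[2,0,0],"grip":255},{"rotation":[0,0,0],"offset":[0,0,0],"grip":255}]'
python3 -m creep '[{"rotation":[0,0,0],"offset":[1.5,0,0],"grip":255},{"rotation":[0,0,0],"offset":[0,0,0],"grip":255}]'
python3 -m creep '[{"rotation":[0,0,0],"offset":[1.5,0,0],"grip":255},{"rotation":[0,0,0],"offset":[0,0,0],"grip":255}]'
```

```text
time: 11.3
tool_pos: [0.5358, 0.0916, -0.0044]
tool_rot: [180.0, -0.0, 57.0]
ft_force: [-0.3, 0.6, -1.1]
opening: 0.0155
time: 11.6
tool_pos: [0.538, 0.0951, -0.0044]
tool_rot: [180.0, -0.0, 57.1]
ft_force: [0.2, -0.3, -0.7]
opening: 0.0157
time: 11.8
tool_pos: [0.5387, 0.0963, -0.0044]
tool_rot: [180.0, -0.0, 57.1]
ft_force: [-0.1, -0.5, -1.7]
opening: 0.016
time: 12.0
tool_pos: [0.5395, 0.0976, -0.0044]
tool_rot: [180.0, -0.0, 57.1]
ft_force: [0.4, 0.1, -0.9]
opening: 0.0155
```

No wall contact yet, and the insertion should be about 10 mm. I'll lift a little and look.

```bash
python3 -m creep '[{"rotation":[0,0,0],"offset":[0,0,-3],"grip":255},{"rotation":[0,0,0],"offset":[0,0,-3],"grip":255},{"rotation":[0,0,0],"offset":[0,0,-3],"grip":255},{"rotation":[0,0,0],"offset":[0,0,-3],"grip":255},{"rotation":[0,0,0],"offset":[0,0,-3],"grip":255},{"rotation":[0,0,0],"offset":[0,0,-3],"grip":255},{"rotation":[0,0,0],"offset":[0,0,0],"grip":255}]'
python3 - <<'E'
from h import *
s=cam("scene"); save(s,"q4",(330,180,430,255),8)
E
```

```text
time: 12.7
tool_pos: [0.5394, 0.0974, 0.0141]
tool_rot: [180.0, -0.0, 57.1]
ft_force: [0.0, 0.4, -1.5]
opening: 0.0162
```

View pics/q4.png

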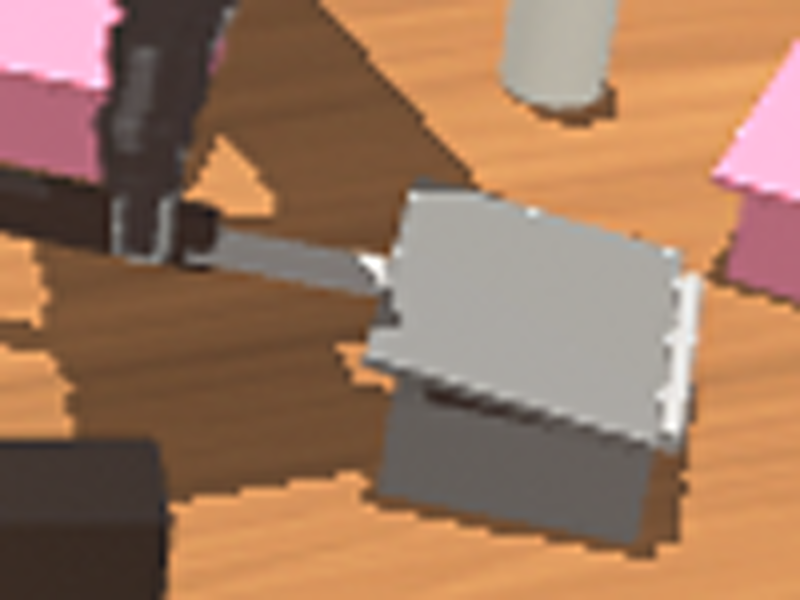

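The cover is lifting: its lip rose and a dark gap shows along its near side at (480,400). I'll follow the arc.

```bash
python3 -m creep '[{"rotation":[0,0,0],"offset":[2,0,-10],"grip":255},{"rotation":[0,0,0],"offset":[3,0,-10],"grip":255},{"rotation":[0,0,0],"offset":[4,0,-9.5],"grip":255},{"rotation":[0,0,0],"offset":[5,0,-9],"grip":255},{"rotation":[0,0,0],"offset":[6,0,-8.5],"grip":255},{"rotation":[0,0,0],"offset":[6.5,0,-8],"grip":255},{"rotation":[0,0,0],"offset":[0,0,0],"grip":255}]'
python3 - <<'E'
from h import *
s=cam("scene"); save(s,"q5",(330,150,450,240),6)
E
```

```text
time: 13.45
tool_pos: [0.5559, 0.1207, 0.0702]
tool_rot: [179.8, -0.2, 57.1]
ft_force: [-0.3, -0.7, -0.1]
opening: 0.0156
```

View pics/q5.png

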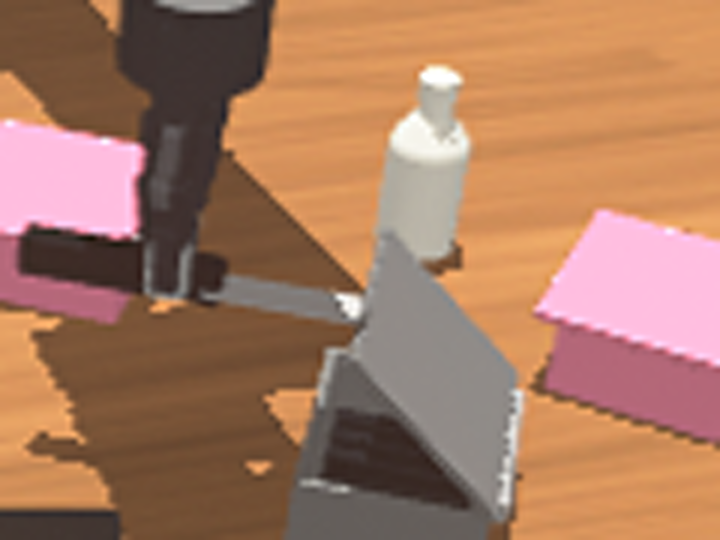

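The cover is open by roughly 45° and still riding on the tip at (360,310). Continuing.

```bash
python3 -m creep '[{"rotation":[0,0,0],"offset":[7.5,0,-7.5],"grip":255},{"rotation":[0,0,0],"offset":[8,0,-6.5],"grip":255},{"rotation":[0,0,0],"offset":[8.5,0,-5.5],"grip":255},{"rotation":[0,0,0],"offset":[9,0,-4],"grip":255},{"rotation":[0,0,0],"offset":[10,0,-3],"grip":255},{"rotation":[0,0,0],"offset":[10,0,-2],"grip":255},{"rotation":[0,0,0],"offset":[0,0,0],"grip":255}]'
python3 - <<'E'
from h import *
s=cam("scene"); save(s,"q6",(330,150,450,240),6)
E
```

```text
time: 14.2
tool_pos: [0.5843, 0.1657, 0.0976]
tool_rot: [179.9, -0.1, 57.1]
ft_force: [-0.3, -0.8, -1.6]
opening: 0.0157
```

View pics/q6.png

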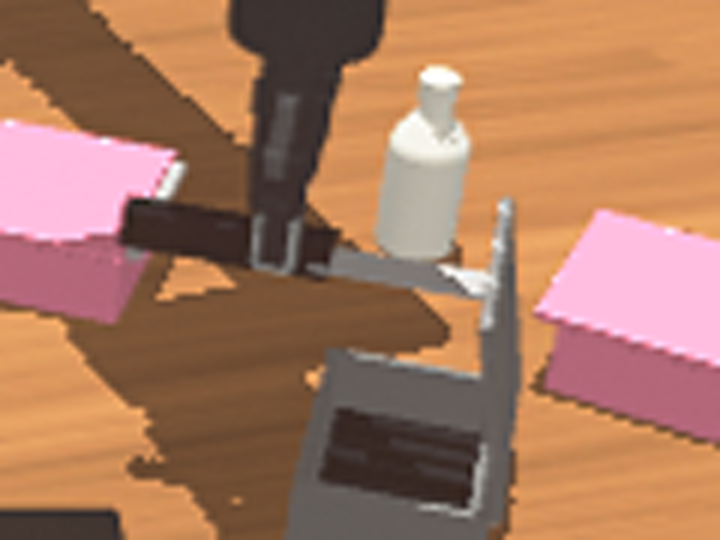

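The cover is nearly upright. I'll push gently until it meets the stop.

```bash
python3 -m creep '[{"rotation":[0,0,0],"offset":[4,0,0],"grip":255},{"rotation":[0,0,0],"offset":[4,0,0],"grip":255},{"rotation":[0,0,0],"offset":[0,0,0],"grip":255}]'
python3 -m creep '[{"rotation":[0,0,0],"offset":[3,0,0],"grip":255},{"rotation":[0,0,0],"offset":[0,0,0],"grip":255}]'
python3 -m creep '[{"rotation":[0,0,0],"offset":[3,0,0],"grip":255},{"rotation":[0,0,0],"offset":[0,0,0],"grip":255}]'
```

```text
time: 14.55
tool_pos: [0.5871, 0.1711, 0.0969]
tool_rot: [-180.0, -0.0, 57.1]
ft_force: [-0.2, -0.0, -1.3]
opening: 0.0157
time: 14.75
tool_pos: [0.5886, 0.1735, 0.097]
tool_rot: [-180.0, -0.0, 57.1]
ft_force: [-0.3, -1.1, -0.5]
opening: 0.016
time: 14.95
tool_pos: [0.5904, 0.1761, 0.0971]
tool_rot: [180.0, -0.0, 57.1]
ft_force: [-0.7, -0.2, -1.6]
opening: 0.0158
```

```bash
python3 -m creep '[{"rotation":[0,0,0],"offset":[3,0,0],"grip":255},{"rotation":[0,0,0],"offset":[0,0,0],"grip":255}]'
python3 -m creep '[{"rotation":[0,0,0],"offset":[3,0,0],"grip":255},{"rotation":[0,0,0],"offset":[0,0,0],"grip":255}]'
python3 -m creep '[{"rotation":[0,0,0],"offset":[2,0,0],"grip":255},{"rotation":[0,0,0],"offset":[0,0,0],"grip":255}]'
python3 - <<'E'
from h import *
s=cam("scene"); save(s,"q7",(330,150,450,240),6)
E
```

```text
time: 15.15
tool_pos: [0.5921, 0.1788, 0.0972]
tool_rot: [180.0, -0.0, 57.1]
ft_force: [0.4, -0.3, -0.9]
opening: 0.0156
time: 15.35
tool_pos: [0.5937, 0.1813, 0.0971]
tool_rot: [180.0, -0.0, 57.1]
ft_force: [-0.2, -0.1, -0.6]
opening: 0.0157
time: 15.55
tool_pos: [0.5947, 0.1828, 0.0971]
tool_rot: [180.0, -0.0, 57.1]
ft_force: [0.5, 0.3, -0.7]
opening: 0.0157
```

View pics/q7.png

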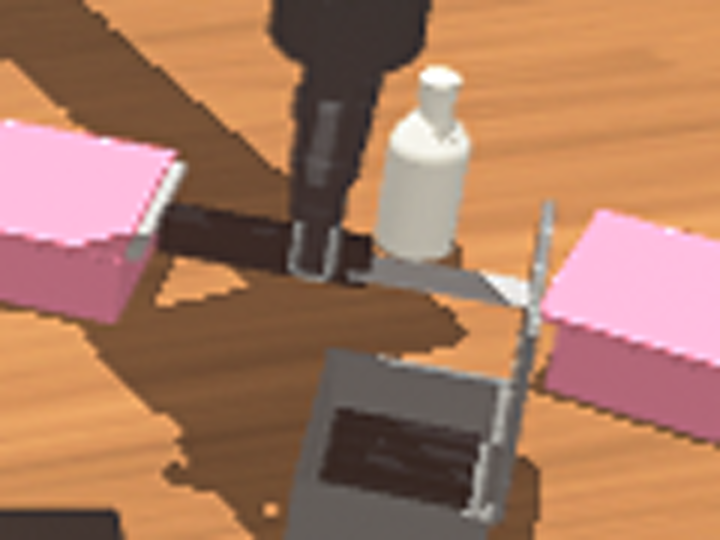

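```bash
python3 -m creep '[{"rotation":[0,0,0],"offset":[2,0,0],"grip":255},{"rotation":[0,0,0],"offset":[0,0,0],"grip":255}]'
python3 -m creep '[{"rotation":[0,0,0],"offset":[2,0,0],"grip":255},{"rotation":[0,0,0],"offset":[0,0,0],"grip":255}]'
python3 - <<'E'
from h import *
n=np.array([.545,.839]); l=np.array([-.839,.545])
for c in("scene","top"):
    s=cam(c); P=cloud(s); N=P[...,:2]@n; L=P[...,:2]@l
    m=(P[...,2]>.06)&(P[...,2]<.18)&(N>.56)&(N<.66)&(abs(L+.4)<.075)
    for lo in np.arange(.06,.17,.01):
        k=m&(P[...,2]>=lo)&(P[...,2]<lo+.01)
        if k.sum()>2: print(c,round(lo,2),k.sum(),"N",N[k].min().round(4),np.median(N[k]).round(4),N[k].max().round(4))
E
```

```text
time: 15.8
tool_pos: [0.5958, 0.1845, 0.0971]
tool_rot: [180.0, -0.0, 57.1]
ft_force: [-0.2, 0.2, -0.7]
opening: 0.0156
time: 16.0
tool_pos: [0.5969, 0.1861, 0.0971]
tool_rot: [180.0, -0.0, 57.1]
ft_force: [0.1, -0.9, -1.2]
opening: 0.0157
scene 0.06 11 N 0.5893 0.5906 0.595
scene 0.07 12 N 0.5897 0.5909 0.5956
scene 0.08 12 N 0.5893 0.5903 0.5944
scene 0.09 11 N 0.5896 0.5916 0.596
scene 0.1 12 N 0.5896 0.5909 0.5965
scene 0.11 14 N 0.5905 0.5918 0.597
scene 0.12 12 N 0.5911 0.5915 0.5965
scene 0.13 20 N 0.5602 0.5901 0.5974
scene 0.14 57 N 0.561 0.5828 0.5977
scene 0.15 56 N 0.592 0.5949 0.5982
top 0.12 3 N 0.5871 0.588 0.5886
top 0.13 4 N 0.5883 0.5894 0.5906
top 0.14 3 N 0.588 0.5884 0.5898
top 0.15 12 N 0.5877 0.5897 0.5955
top 0.16 5 N 0.5893 0.5913 0.5929
```

The cover measures about vertical. A few more small pushes to feel the stop.

```bash
python3 -m creep '[{"rotation":[0,0,0],"offset":[2,0,0],"grip":255},{"rotation":[0,0,0],"offset":[0,0,0],"grip":255}]'
python3 -m creep '[{"rotation":[0,0,0],"offset":[1.5,0,0],"grip":255},{"rotation":[0,0,0],"offset":[0,0,0],"grip":255}]'
python3 -m creep '[{"rotation":[0,0,0],"offset":[1.5,0,0],"grip":255},{"rotation":[0,0,0],"offset":[0,0,0],"grip":255}]'
```

```text
time: 16.3
tool_pos: [0.5967, 0.1862, 0.097]
tool_rot: [-179.9, 0.2, 57.1]
ft_force: [-2.1, -5.9, 1.5]
opening: 0.0157
time: 16.5
tool_pos: [0.5967, 0.1862, 0.097]
tool_rot: [-179.9, 0.4, 57.1]
ft_force: [-3.4, -7.6, 2.0]
opening: 0.016
time: 16.7
tool_pos: [0.5965, 0.1863, 0.0969]
tool_rot: [-179.9, 0.5, 57.1]
ft_force: [-5.9, -11.8, 4.6]
opening: 0.0158
```

The force rises to 13 N and the TCP stalls, so the stop is reached. I'll back off and lower the blade in the free area.

```bash
python3 -m creep '[{"rotation":[0,0,0],"offset":[-5,0,0],"grip":255},{"rotation":[0,0,0],"offset":[-15,0,0],"grip":255},{"rotation":[0,0,0],"offset":[-25,0,0],"grip":255},{"rotation":[0,0,0],"offset":[-30,0,0],"grip":255},{"rotation":[0,0,0],"offset":[-30,0,0],"grip":255},{"rotation":[0,0,0],"offset":[-30,0,20],"grip":255},{"rotation":[0,0,0],"offset":[-30,0,25],"grip":255},{"rotation":[0,0,0],"offset":[-25,0,25],"grip":255},{"rotation":[0,0,0],"offset":[-10,0,20],"grip":255},{"rotation":[0,0,0],"offset":[0,0,15],"grip":255}]'
python3 -m creep '[{"rotation":[0,0,0],"offset":[0,0,8],"grip":255},{"rotation":[0,0,0],"offset":[0,0,4],"grip":255},{"rotation":[0,0,0],"offset":[0,0,0],"grip":255}]'
python3 - <<'E'
from h import *
s=cam("scene"); save(s,"r1",(260,140,460,290),4)
n=np.array([.545,.839]); l=np.array([-.839,.545])
P=cloud(s); N=P[...,:2]@n; L=P[...,:2]@l
st=state(); print(st["tool_pos"],st["tool_rot"]); n0=st["tool_pos"][:2]@n
m=(P[...,2]>.006)&(P[...,2]<.06)&(abs(L-st["tool_pos"][:2]@l)<.02)&(N<n0+.13)&(N>n0-.1)
for lo in np.arange(-.1,.13,.015):
    k=m&(N-n0>=lo)&(N-n0<lo+.015)
    if k.sum()>2: print(round(lo,3),k.sum(),np.percentile(P[k][:,2],[10,50,90]).round(4),np.median(L[k]).round(4))
E
```

```text
time: 17.7
tool_pos: [0.4899, 0.0213, -0.0089]
tool_rot: [-179.9, 0.0, 56.9]
ft_force: [0.6, 0.0, -1.1]
opening: 0.0157
time: 18.0
tool_pos: [0.4913, 0.0226, -0.02]
tool_rot: [180.0, -0.0, 57.1]
ft_force: [0.8, -0.6, -0.4]
opening: 0.0161
[ 0.49135756  0.02259809 -0.01959838] [ 1.79943451e+02 -2.87821697e-02  5.70893377e+01]
-0.085 22 [0.0177 0.0292 0.0382] -0.4069
-0.07 35 [0.0203 0.0348 0.0386] -0.4079
-0.055 32 [0.0196 0.0312 0.0388] -0.4076
-0.04 34 [0.0195 0.0337 0.0378] -0.4069
-0.025 29 [0.0191 0.0301 0.0382] -0.4084
-0.01 16 [0.0206 0.0356 0.0459] -0.4162
0.005 46 [0.021  0.0362 0.0487] -0.4076
0.02 35 [0.022  0.0274 0.0374] -0.4071
0.035 20 [0.0224 0.0239 0.025 ] -0.4015
0.05 23 [0.0216 0.0232 0.026 ] -0.4021
0.065 21 [0.0221 0.024  0.026 ] -0.4031
0.08 22 [0.0224 0.0244 0.0256] -0.4019
0.095 24 [0.0221 0.0238 0.0257] -0.4012
```

View pics/r1.png

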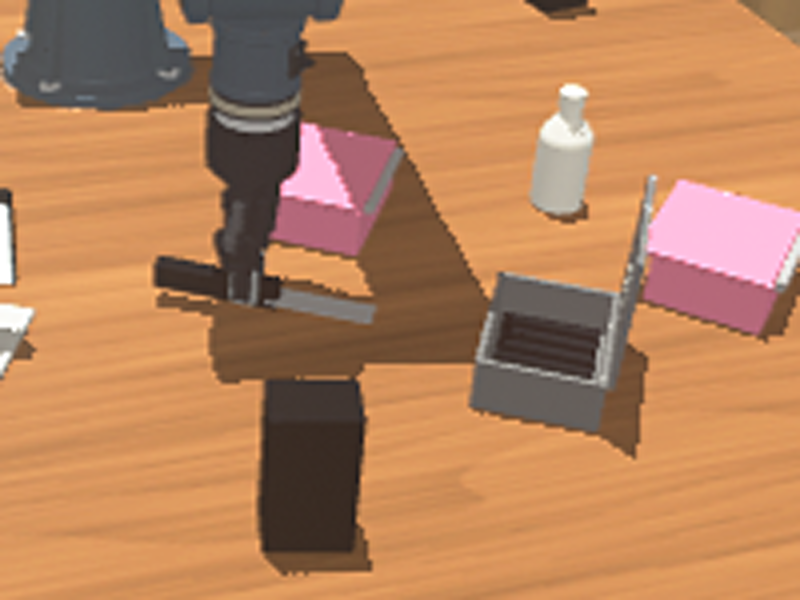

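The cover stays upright and the blade hangs level, with its handle underside about 14 mm above the bench. I'll lower it to contact and release.

```bash
python3 -m creep '[{"rotation":[0,0,0],"offset":[0,0,6],"grip":255},{"rotation":[0,0,0],"offset":[0,0,5],"grip":255},{"rotation":[0,0,0],"offset":[0,0,2],"grip":255},{"rotation":[0,0,0],"offset":[0,0,0],"grip":255}]'
python3 -m creep '[{"rotation":[0,0,0],"offset":[0,0,1],"grip":255},{"rotation":[0,0,0],"offset":[0,0,0],"grip":255}]'
python3 -m creep '[{"rotation":[0,0,0],"offset":[0,0,1],"grip":255},{"rotation":[0,0,0],"offset":[0,0,0],"grip":255}]'
```

```text
time: 18.45
tool_pos: [0.4905, 0.0224, -0.0332]
tool_rot: [-180.0, 0.0, 57.1]
ft_force: [0.0, 0.1, -0.7]
opening: 0.0158
time: 18.65
tool_pos: [0.4907, 0.0223, -0.0339]
tool_rot: [180.0, -0.0, 57.0]
ft_force: [-0.2, 0.2, -1.1]
opening: 0.0157
time: 18.85
tool_pos: [0.4908, 0.0223, -0.0346]
tool_rot: [180.0, -0.0, 57.1]
ft_force: [-0.4, 0.1, 2.0]
opening: 0.0156
```

```bash
python3 -m creep '[{"rotation":[0,0,0],"offset":[0,0,0],"grip":200},{"rotation":[0,0,0],"offset":[0,0,0],"grip":160},{"rotation":[0,0,0],"offset":[0,0,0],"grip":120},{"rotation":[0,0,0],"offset":[0,0,0],"grip":100},{"rotation":[0,0,0],"offset":[0,0,0],"grip":100},{"rotation":[0,0,0],"offset":[0,0,-10],"grip":100},{"rotation":[0,0,0],"offset":[0,0,-30],"grip":100},{"rotation":[0,0,0],"offset":[0,0,-45],"grip":100},{"rotation":[0,0,0],"offset":[0,0,-45],"grip":100},{"rotation":[0,0,0],"offset":[0,0,-45],"grip":100}]'
python3 -m creep '[{"rotation":[0,0,0],"offset":[0,0,-40],"grip":100},{"rotation":[0,0,0],"offset":[0,0,0],"grip":100}]'
python3 - <<'E'
from h import *
import pickle
s=cam("scene"); save(s,"t1",(240,140,440,290),4)
print(state()["tool_pos"],state()["tool_rot"],state()["q"])
t=pickle.load(open("top.pkl","rb")); P=cloud(t); save(t,"t2",(340,140,420,240),6)
m=(P[...,2]>.16)&(P[...,2]<.19)&(abs(P[...,0]-.46)<.05)&(abs(P[...,1]+.2)<.05)
v,u=np.where(m); pts=np.array([ray(t,a,b,.176)[:2] for a,b in zip(u,v)],np.float32)
print(len(pts),cv2.minAreaRect(pts),np.median(P[m][:,2]))
P=cloud(s); f=cv2.cvtColor(s["frame"],cv2.COLOR_RGB2HSV)
m=(P[...,2]>.147)&(P[...,2]<.178)&(abs(P[...,0]-.46)<.04)&(abs(P[...,1]+.2)<.04)
q=P[m][:,:2].astype(np.float32); print("scene tab",len(q),cv2.minAreaRect(q))
m=(P[...,2]>.06)&(P[...,2]<.137)&(abs(P[...,0]-.46)<.06)&(abs(P[...,1]+.2)<.06)
q=P[m][:,:2].astype(np.float32); print("scene mirror face",len(q),cv2.minAreaRect(q),cv2.fitLine(q,cv2.DIST_HUBER,0,.001,.001).ravel())
# base in scene
m=(abs(P[...,2]-.008)<.006)&(f[...,1]<60)&(f[...,2]>150)&(P[...,0]>.38)&(P[...,0]<.75)&(P[...,1]<-.1)&(P[...,1]>-.42)
v,u=np.where(m); pts=np.array([ray(s,a,b,.008)[:2] for a,b in zip(u,v)],np.float32); r=cv2.minAreaRect(pts); print("base scene",r,cv2.boxPoints(r))
E
```

```text
time: 19.85
tool_pos: [0.49, 0.0224, 0.1424]
tool_rot: [-180.0, 0.0, 57.1]
ft_force: [0.4, 0.3, -0.6]
opening: 0.0518
time: 20.05
tool_pos: [0.4947, 0.0218, 0.1862]
tool_rot: [179.3, -0.3, 57.1]
ft_force: [0.4, -0.4, -1.1]
opening: 0.0523
[0.49265245 0.0220577  0.18361947] [ 1.79577437e+02 -1.73999550e-01  5.70677374e+01] [-1.04436860e+01  2.05637102e+01  1.01519332e+02 -1.02650503e-03
  5.74599740e+01  2.24897670e+01]
46 ((0.4626450836658478, -0.2038114368915558), (0.036572813987731934, 0.012298510409891605), 70.78662109375) 0.1754518881555691
scene tab 114 ((0.4688575267791748, -0.2044180929660797), (0.036242373287677765, 0.014711776748299599), 68.6758041381836)
scene mirror face 446 ((0.46609511971473694, -0.2036464512348175), (0.07509446889162064, 0.017528841271996498), 67.69715118408203) [ 0.36901018  0.92942536  0.4672399  -0.20233959]
base scene ((0.573562502861023, -0.25748395919799805), (0.08090753853321075, 0.3121115267276764), 62.16440200805664) [[ 0.41667446 -0.22038879]
 [ 0.6926719  -0.36612493]
 [ 0.7304505  -0.29457915]
 [ 0.4544531  -0.14884299]]
```

View pics/t1.png

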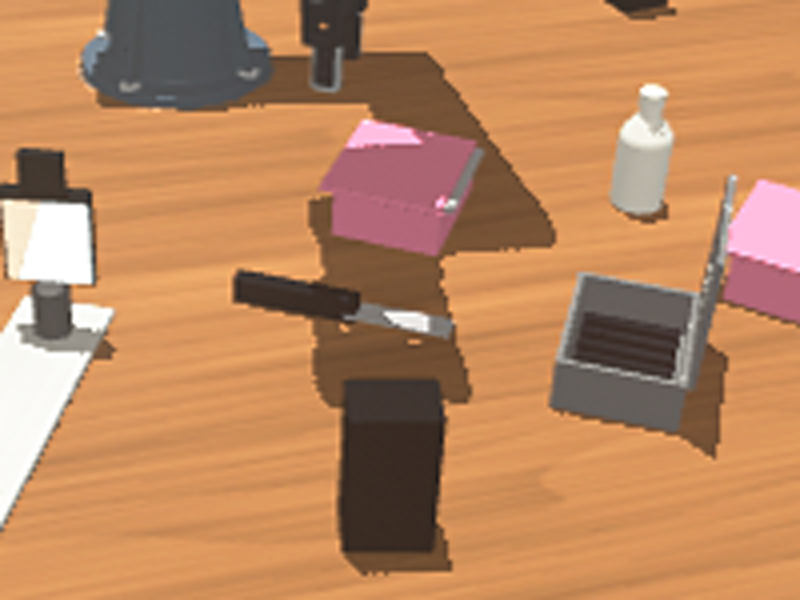

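View pics/t2.png

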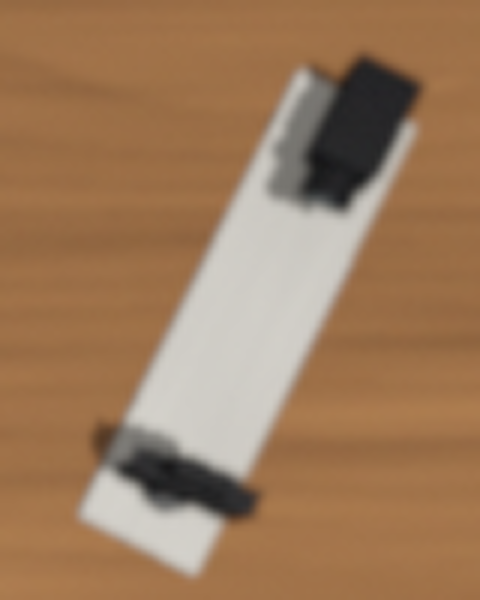

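The blade lies flat on the bench (handle (295,295), blade (405,320)), and the cover stands upright at (715,280). Next is the mirror: tab axis ≈ (0.465, −0.204), rest normal −22°, required turn ≈ 42.3°. I'll move above the tab.

```bash
python3 -m creep '[{"rotation":[0,0,-0.1],"offset":[0,0,0],"grip":100},{"rotation":[0,0,-0.09],"offset":[0,0,0],"grip":100},{"rotation":[0,0,0],"offset":[-20,5,0],"grip":100},{"rotation":[0,0,0],"offset":[-40,11,0],"grip":100},{"rotation":[0,0,0],"offset":[-45,12,0],"grip":100},{"rotation":[0,0,0],"offset":[-45,12,0],"grip":100},{"rotation":[0,0,0],"offset":[-40,11,0],"grip":100},{"rotation":[0,0,0],"offset":[-30,8,0],"grip":100},{"rotation":[0,0,0],"offset":[0,0,0],"grip":100},{"rotation":[0,0,0],"offset":[0,0,0],"grip":100}]' 40
python3 - <<'E'
from h import *
s=cam("scene"); save(s,"u1",(180,110,340,230),5)
print(state()["tool_pos"],state()["tool_rot"],state()["q"])
P=cloud(s)
tp=state()["tool_pos"]
m=(np.hypot(P[...,0]-tp[0],P[...,1]-tp[1])<.06)&(P[...,2]>.19)
z=P[m][:,2]; print("tip z",np.sort(z)[:8])
q=P[m&(P[...,2]<z.min()+.035)]; 
c,l,ce=cv2.kmeans(q[:,:2].astype(np.float32),2,None,(3,50,1e-5),5,0); print(ce, ce.mean(0), q.max(0),q.min(0))
E
```

```text
time: 21.1
tool_pos: [0.4614, -0.2033, 0.1789]
tool_rot: [-179.8, -0.1, 67.8]
ft_force: [0.6, -0.4, -0.5]
opening: 0.0519
[ 0.4615573  -0.20250436  0.17902595] [-1.79810376e+02 -7.50214142e-02  6.79115139e+01] [-3.64289796e+01  2.20293572e+01  9.98686207e+01  3.02245550e-02
  5.83043232e+01 -1.43565433e+01]
tip z [0.22128587 0.22206258 0.22237712 0.22238764 0.22280735 0.22287768
 0.22340758 0.22376633]
[[ 0.4401407  -0.18721782]
 [ 0.49583918 -0.21389171]] [ 0.46798992 -0.20055476] [ 0.50350739 -0.17975241  0.25624049] [ 0.43375719 -0.22435758  0.22128587]
```

View pics/u1.png

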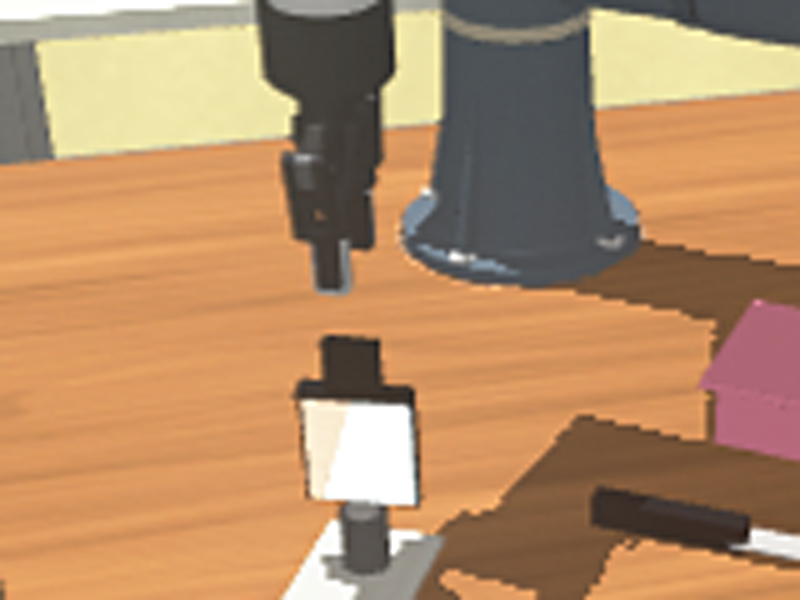

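The gripper is above the tab (fingers (335,270), tab (350,360)). I'll shift 3 mm along y, descend and grip.

```bash
python3 -m creep '[{"rotation":[0,0,0],"offset":[0,3,15],"grip":100},{"rotation":[0,0,0],"offset":[0,0,25],"grip":100},{"rotation":[0,0,0],"offset":[0,0,20],"grip":100},{"rotation":[0,0,0],"offset":[0,0,10],"grip":100},{"rotation":[0,0,0],"offset":[0,0,2],"grip":100},{"rotation":[0,0,0],"offset":[0,0,0],"grip":100}]' 40
python3 -m creep '[{"rotation":[0,0,0],"offset":[0,0,0],"grip":140},{"rotation":[0,0,0],"offset":[0,0,0],"grip":180},{"rotation":[0,0,0],"offset":[0,0,0],"grip":200},{"rotation":[0,0,0],"offset":[0,0,0],"grip":220},{"rotation":[0,0,0],"offset":[0,0,0],"grip":255},{"rotation":[0,0,0],"offset":[0,0,0],"grip":255},{"rotation":[0,0,0],"offset":[0,0,0],"grip":255}]' 40
python3 - <<'E'
from h import *
s=cam("scene"); save(s,"u2",(180,110,340,230),5); print(state()["tool_pos"],state()["tool_rot"],state()["ft_force"],state()["torque"])
E
```

```text
time: 21.75
tool_pos: [0.4657, -0.2041, 0.1082]
tool_rot: [-180.0, -0.0, 68.0]
ft_force: [-0.4, -0.7, -0.3]
opening: 0.0522
time: 22.45
tool_pos: [0.4664, -0.2054, 0.1088]
tool_rot: [179.9, 0.0, 67.9]
ft_force: [1.2, 0.7, 6.0]
opening: 0.0112
[ 0.46640779 -0.20540419  0.10882225] [1.79869420e+02 2.25246749e-02 6.79334090e+01] [ 1.13725102 -0.4084623   5.94091223] [ 0.01476869 -0.10254659 -0.00285535]
```

View pics/u2.png

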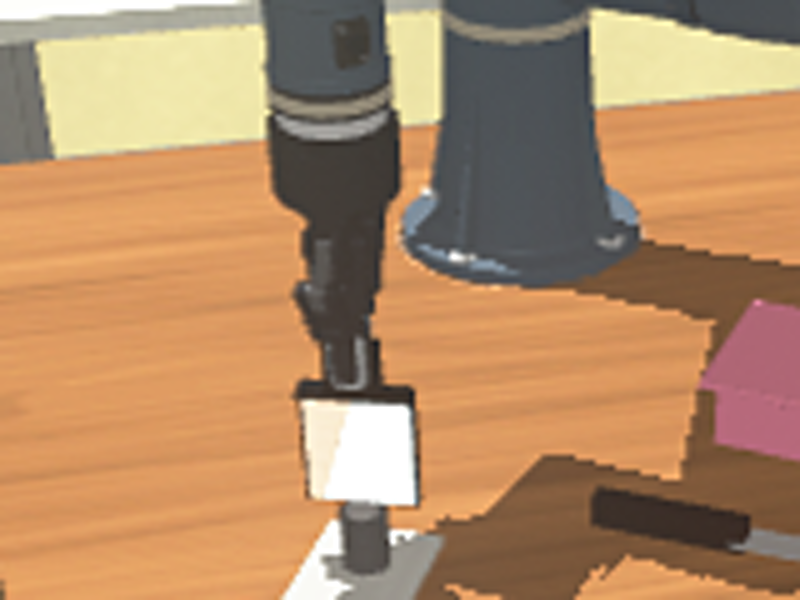

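Gripped with the opening at 11 mm; the tips just press the frame top at 6 N. I'll ease up 2 mm and turn slowly.

```bash
python3 -m creep '[{"rotation":[0,0,0],"offset":[0,0,-2],"grip":255},{"rotation":[0,0,-0.04],"offset":[0,0,0],"grip":255},{"rotation":[0,0,-0.08],"offset":[0,0,0],"grip":255},{"rotation":[0,0,-0.08],"offset":[0,0,0],"grip":255},{"rotation":[0,0,-0.08],"offset":[0,0,0],"grip":255},{"rotation":[0,0,-0.08],"offset":[0,0,0],"grip":255},{"rotation":[0,0,0],"offset":[0,0,0],"grip":255}]' 60
python3 -m creep '[{"rotation":[0,0,-0.08],"offset":[0,0,0],"grip":255},{"rotation":[0,0,-0.08],"offset":[0,0,0],"grip":255},{"rotation":[0,0,-0.08],"offset":[0,0,0],"grip":255},{"rotation":[0,0,-0.08],"offset":[0,0,0],"grip":255},{"rotation":[0,0,-0.06],"offset":[0,0,0],"grip":255},{"rotation":[0,0,0],"offset":[0,0,0],"grip":255},{"rotation":[0,0,0],"offset":[0,0,0],"grip":255}]'
python3 - <<'E'
from h import *
import pickle
st=state(); print(st["tool_pos"],st["tool_rot"],st["ft_force"],st["torque"])
s=cam("scene"); save(s,"u3",(180,110,460,290),2.8)
n0=pickle.load(open("scene.pkl","rb"))
for c in(n0,s):
    P=cloud(c)
    m=(P[...,2]>.065)&(P[...,2]<.13)&(np.hypot(P[...,0]-.466,P[...,1]+.204)<.05)
    q=P[m][:,:2].astype(np.float32); l=cv2.fitLine(q,cv2.DIST_HUBER,0,.001,.001).ravel()
    print(len(q),l,"normal yaw",(np.degrees(np.arctan2(l[1],l[0]))-90+90)%180-90)
E
```

```text
time: 23.2
tool_pos: [0.4662, -0.2053, 0.109]
tool_rot: [179.9, 0.0, 88.5]
ft_force: [4.8, -2.0, -10.7]
opening: 0.0114
time: 23.9
tool_pos: [0.4661, -0.2053, 0.109]
tool_rot: [180.0, 0.0, 110.2]
ft_force: [5.0, -1.9, -10.9]
opening: 0.0109
[ 0.46613157 -0.20529901  0.10899071] [1.79958371e+02 3.86049631e-02 1.10206743e+02] [  4.99189216  -1.91241583 -10.85583861] [-0.36406568 -0.84347761 -0.08045932]
391 [ 0.36222917  0.9320891   0.4672936  -0.20217776] normal yaw -21.23716
371 [ 0.34501147 -0.93859845  0.46486625 -0.19877084] normal yaw 20.182495
```

View pics/u3.png

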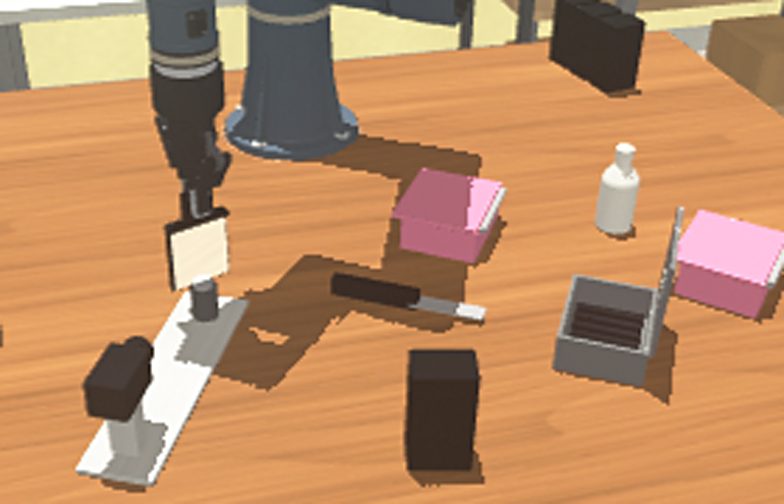

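The mirror has turned; its normal fits at 20.2° (target 20.25°). I'll relax the vertical pull and measure the open cover's top edge in both cameras to check the aim.

```bash
python3 -m creep '[{"rotation":[0,0,0],"offset":[0,0,1.2],"grip":255},{"rotation":[0,0,0],"offset":[0,0,0],"grip":255}]'
python3 - <<'E'
from h import *
import pickle
print(state()["tool_rot"])
n=np.array([.545,.839]); l=np.array([-.839,.545])
for c in("scene","top"):
    s=cam(c); P=cloud(s); N=P[...,:2]@n; L=P[...,:2]@l
    m=(P[...,2]>.06)&(P[...,2]<.175)&(N>.57)&(N<.62)&(abs(L+.4)<.09)
    q=P[m]; r=cv2.minAreaRect(q[:,:2].astype(np.float32)); 
    print(c,m.sum(),"L",np.percentile(L[m],[0,2,98,100]).round(4),"z",q[:,2].max().round(3),r)
    k=m&(P[...,2]>.145); print("  top rows L",L[k].min(),L[k].max(),"N",np.median(N[k]))
    f=s["frame"].copy(); u,v=proj(s,[.6566,.2762,.16]).astype(int)
    x0,y0=max(u-40,0),max(v-40,0); save(s,"v_"+c,(x0,y0,x0+80,y0+60),8); print("crop",x0,y0)
E
```

```text
time: 24.15
tool_pos: [0.4662, -0.2054, 0.109]
tool_rot: [179.9, 0.1, 110.3]
ft_force: [3.7, -1.2, -3.3]
opening: 0.0109
[1.79947461e+02 7.47667367e-02 1.10271373e+02]
scene 168 L [-0.469  -0.4685 -0.3365 -0.3351] z 0.16 ((0.6602180600166321, 0.27871328592300415), (0.008913911879062653, 0.13385701179504395), 56.84996795654297)
  top rows L -0.4673935283225472 -0.33555697778407995 N 0.59473961681844
crop 379 153
top 409 L [-0.4612 -0.4585 -0.33   -0.3272] z 0.166 ((0.6516629457473755, 0.279899537563324), (0.0113059151917696, 0.13388647139072418), 56.64783477783203)
  top rows L -0.46076957861306234 -0.32834825036816984 N 0.5895716385256241
crop 186 122
```

View pics/v_top.png

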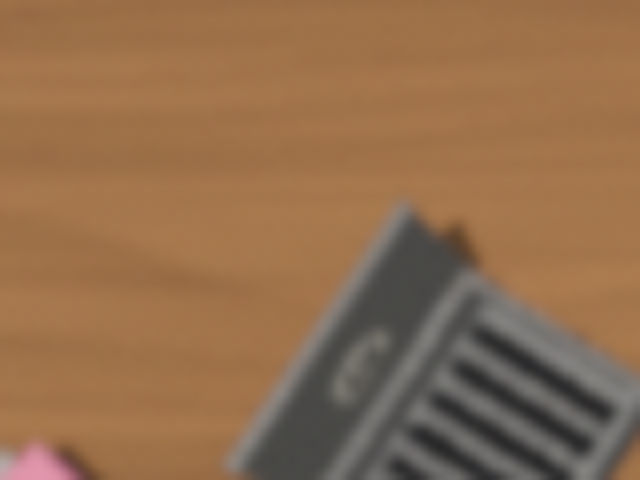

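View pics/v_scene.png

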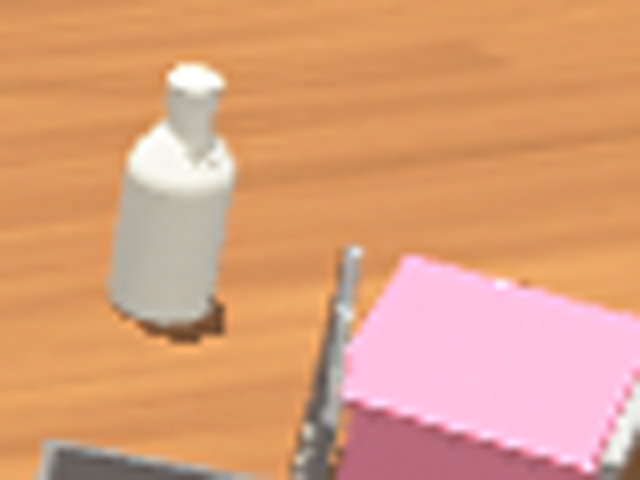

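The marker is visible in the top view at crop (358,366), with the cover upright. The aim per camera is 20.15° (scene) and 20.5° (top), and the mirror is held at about 20.27°, which is within the needed accuracy. One final check of stillness and the bystanders.

```bash
python3 -m creep '[{"rotation":[0,0,0],"offset":[0,0,0],"grip":255},{"rotation":[0,0,0],"offset":[0,0,0],"grip":255},{"rotation":[0,0,0],"offset":[0,0,0],"grip":255},{"rotation":[0,0,0],"offset":[0,0,0],"grip":255},{"rotation":[0,0,0],"offset":[0,0,0],"grip":255}]'
python3 - <<'E'
from h import *
import pickle
st=state(); print(st["tool_rot"],st["ft_force"],abs(st["qd"]).max())
t=cam("top"); m=ray(t,186+358/8,122+366/8,.095); print("marker top",m)
d=m[:2]-[.4626,-.2038]; print("dir",np.degrees(np.arctan2(d[1],d[0])),"bisector",(np.degrees(np.arctan2(d[1],d[0]))-27.6)/2)
s=cam("scene"); o=pickle.load(open("scene.pkl","rb")); d=cv2.absdiff(s["frame"],o["frame"]).max(-1)
for n,b in(("carton",(320,230,355,282)),("bottle",(390,160,410,196)),("tape",(148,215,184,243)),("rig cam",(208,228,236,285))):
    r=d[b[1]:b[3],b[0]:b[2]]; print(n,(r>40).mean().round(3))
P=cloud(s); save(s,"z1",(300,180,400,255),8)
print("blade z",[P[v,u].round(4) for u,v in((305,213),(325,217),(346,221))])
E
```

```text
time: 24.75
tool_pos: [0.4662, -0.2054, 0.109]
tool_rot: [179.9, 0.1, 110.3]
ft_force: [4.5, -0.9, -5.2]
opening: 0.0106
[1.79943792e+02 8.11394607e-02 1.10311080e+02] [ 4.46190229 -0.9487978  -5.21686425] 0.03651303908732179
marker top [0.65064592 0.27625162 0.095     ]
dir 68.60871746967976 bisector 20.50435873483988
carton 0.0
bottle 0.178
tape 0.0
rig cam 0.0
blade z [array([ 0.4676, -0.0255,  0.0116]), array([0.5066, 0.0336, 0.0114]), array([0.5462, 0.0942, 0.0119])]
```

View pics/z1.png

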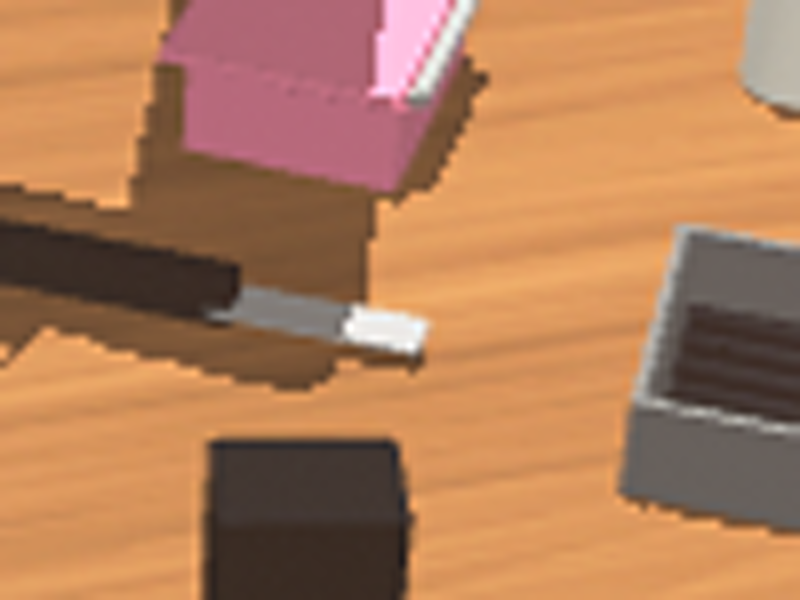

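The blade is flat and level (z ≈ 0.0115 along it), the carton and tape are unchanged, and the bottle is at the same pixel (401,178). Its image difference comes from the arm's initial shadow. Handing in.

```bash
python3 -c "
from bench import job_done; print(job_done())"
```

```text
the job is handed in; nothing more can be done
None
```

I opened the case cover with the blade until it met its stop, laid the blade flat and released it. Then I turned the mirror by its tab and handed the job in at about 25 s, still gripping it still.

**Last checks**
- **Cover:** it stands upright. It stalled against the stop at about 13 N, and the marker shows in the top view.
- **Blade:** flat and level on the bench.
- **Mirror:** the tool yaw puts its normal at about 20.3°. The angle needed works out to 20.15° from the scene camera and 20.5° from the top camera. That leaves roughly 5 mm of uncertainty where the line of sight reaches the marker. I could not see the rig camera's own picture.
- **Bystanders:** the carton and tape core are unchanged. The bottle's picture differed in 18% of its pixels. I put that down to the arm's shadow moving off it, since the bottle sits at the same image position by eye.

**What failed or disagreed**
- **Fingertip height:** the reported tool height is about 40 mm lower than the fingertips the cameras see. My first grasp closed on nothing because of it; I allowed for the difference afterwards.
- **Cameras:** the two cameras disagree by up to about 1 cm in position (worst on the case and cover).
- **Residual force:** about 7 N remained on the wrist while holding the mirror.

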